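# Run the garnish pot round the slide into its dock

### The job

Slide the lidded garnish pot by its knob along its channel, round the corner and on into the dock at the far end, until both sprung rollers have closed in behind it, then let go. Ease it round the corner without jamming it in the channel, press it home gently without ramming the bumper, and leave the bowl, bottle and mill alone.

Things in the scene. Friction and masses are not known exactly. Their poses are not given: they have to be found in the camera images.
- slide: Fixed L-shaped metal channel on the counter, origin on the counter at the nominal centre of the corner's arc, z up. Floor 4 mm thick, lane about 60 mm wide, wall tops 15 mm above the counter, lips turned in 5 mm over the lane. Nominal centre line: entry straight along +x at y = -90 mm (closed end x = -111 mm, to x = 0), quarter circle of radius 90 mm, exit straight along +y at x = 90 mm (y = 0 to 170 mm).
- corner_mid (a point): Nominal middle of the corner on the channel floor (slide x = 63.6, y = -63.6 mm). The corner's walls (radius 60 and 120 mm) are a separate piece clamped by hand: it really sits up to 3 mm off this in slide x and y, NOT reported; feel it and give way. The pot's sled has 6 mm total side play in the straights, 2 mm in the corner, 2 mm under the lips, and must turn with the lane; polished, it slides easily unless wedged.
- pot_knob (a point): Centre of the upright round black knob (24 mm diameter, 24 mm tall, 60 mm above the counter) over the middle of the round steel pot (42 mm diameter, lid 34 mm above the counter). The pot is one piece with its flat sled, 66 mm long (x), 56 mm wide (y), corners rounded 12 mm, held down by the lips; 0.28 to 0.56 kg in all. It starts in the entry straight, x along the lane, centre at x = -72 to -22 mm of the slide.
- exit_end (a point): Point on the channel floor at the far end of the exit straight, on its centre line (slide x = 90, y = 170 mm). The dock is clamped over this straight; its place is NOT reported and differs every time, so find it by feel or sight: the pot's centre when home lies 64 to 118 mm before this point. Nothing of the dock is over 42 mm above the counter.
- catch_out (a joint): Retraction (m) of the dock's free-turning sprung roller (12 mm diameter, 19 to 30 mm above the counter) on the outer-wall side, axis 15.7 mm before the home pot's centre: 0 = fully out; about 0.005 as the pot's widest part passes; 0 again once behind it. Both rollers together resist the pot with roughly 6 to 10 N from 31 mm to 16 mm before home, and draw it in after that.
- catch_in (a joint): The same for the opposite roller, on the inner-wall side. Spring of each roller: 5 N when fully out, plus 0.3 N per mm. Outside the dock the pot needs only about 1 to 5 N at its knob; a push that climbs past about 10 N there means that it is wedged: ease back, shift or turn it a little, and go on.
- bumper (a joint): Compression (m) of the dock's sprung rubber bumper, which meets the pot's front: 0 = untouched, grows along the exit direction. 0.3 N at first touch plus 0.8 N per mm; about 0.006 to 0.007 with the pot home and released (it holds the pot back against the rollers); beyond 0.012 (10 N) it is rammed; bottoms at 0.017. Its free face is 14 mm beyond the home pot's centre, so it is met 7 mm before home.
- bowl: Loose steel bowl, 170 mm across, 75 mm tall, right of the slide; origin under its centre. Leave it alone.
- oil: Loose green glass bottle, 60 mm diameter, 220 mm tall, left of the slide; origin under its centre. Leave it alone.
- mill: Loose wooden pepper mill, 52 mm diameter, 135 mm tall, left and nearer the robot; origin under its centre. Leave it alone.
Mind the look-alikes: they are no part of the job. Of the things that look like the part that bears catch_out, take the one that is farthest to the robot's right at the start.

How it is judged:
By the outcome, as a careful person would: the job done as asked, in the order asked, and still so for the second after the job is handed in, with the robot touching nothing.
It also fails if it takes over 67 s, if anything falls off the work surface, if the arm or the gripper's body presses on something with over 40 N, if the wrist force passes 120 N, or if a joint passes its speed limit or range.

### The arm

A 6-joint arm with a two-finger parallel gripper is mounted at the origin on the work surface. World frame = base frame: x ahead of the robot, y to its left, z up, the work surface at z = 0. Lengths are in m, angles in rad, forces in N, time in s.
With the tool pointing down it reaches from about 0.275 to 0.75 m from the base axis. Payload 10.2 kg.
Tool frame: the origin (TCP) lies midway between the tips of the shut fingers; the grasp point (between the pads) lies 19 mm behind it; z points along the fingers, y is the direction in which the jaws open and shut (so a half turn about z gives the same grasp; the last joint's range is limited). The gripper opens to 85 mm and grips with 20 to 120 N. Pads are 22 mm wide; open, the fingers measure 114 mm over their backs; the gripper's body (76 mm by 85 mm) begins 54 mm behind the grasp point. The pads swing forward as they close: fully open they stand 13 mm farther back than shut.
Start: joints at [-1.555, 0.313, 1.498, -0, 1.331, -0.223], TCP at [0.124, -0.51, 0.231] pointing down, gripper open.
Joint ranges: [-2.94, 2.94], [-0.97, 2.17], [0.19, 2.56], [-1.23, 4.37], [0.02, 3.11], [-2.88, 2.88]. Speed limits (rad/s): [2.39, 2.39, 3.01, 3.14, 3.14, 3.14].

### API

Orientations are given as a unit quaternion [w, x, y, z].
In Python, from rig import status, eyes, job gives the robot as it stands.
- The arm moves only by the tool apply_moves, never from a script. Its argument "rows" is a list that holds one entry, the list of rows, each a list of 7 numbers: the closure, from -1 (fully open) to 1 (shut), so that 0 is half open, then the shift along the tool's x, y, z in m, then the turn, a rotation vector about the tool's x, y, z in rad. A call has 1 to 12 rows; each row shifts and turns the pose as measured when the row begins, along the tool's axes as they then stand; what a row does not reach is not made up. A row lasts 1/8 s, in which the tool goes at most 62.5 mm and 10.7 degrees, less where a joint would pass 70% of its speed; a pose out of reach is approached as far as the arm can. A call with a gripper value outside its range is refused whole. The fingers move at their own pace and stop on an object; "force" is the grip in N (left out, the last holds). Time passes only in rows, so rows that do not move let the fingers close. It gives the time, the measured TCP pose, the force and the opening at its end, in the units of the state.
- status.state(): the state, without advancing time (a new reading comes with each control period).
- eyes.capture(name): name is "side" or "top" or "wrist"; returns a dict with "img" (480x640x3 uint8, red, green, blue), "K" (3x3 intrinsics, pixels), "rvec" (rotation vector, rad) and "tvec" (3), from world to camera coordinates, as OpenCV has them. Camera axes: x right, y down, z forward; pixel columns grow to the right and rows downward; lengths in m; the calibration is good to about 2 mm. A picture is of the moment at which its call begins. There is no depth.
- job.sign_off(): hands the job in, once; it reports no verdict.
Trained networks look in a picture, given as the dict that the camera call returned (one of the last four; its "shot" number tells which), for a name from the list of things; names that differ only in an ending like _2 or _b are one class to them, and where a whole thing is asked for, a point or a joint stands for the part that bears it (a point fixed in the world has none). Each returns a list of dicts, best first, with "score" (0 to 1); they miss things now and then, are a little off and sometimes report something else, mostly with a low value. They report only what shows in the picture. A call takes as long as a camera call. They do not tell look-alikes from the thing itself.
- eyes.cut_out(picture, target): "mask" (480x640 bool, what is visible of it) and "location" ([column, row] in pixels, amid what is visible of it).
The state is a dict: "time_s": time; "joints": joint angles; "joint_vel": joint speeds; "effort": joint torques, N m; "position": TCP position; "tcp_rot": TCP orientation; "wrist_force": force on the tool from outside, world axes, zero at the start; "moment": the same for the moment, N m; "gripper_width": finger opening in m.
Only numpy, scipy, OpenCV 4.12 (cv2) and the standard library are available. Lean on these libraries where they do the work, as an engineer would, in place of code of your own. Each camera call takes 0.05 s, during which the arm holds its last target.

## Working session

There is one attempt and no reset: what is moved stays moved. The work goes in short steps, Python scripts to look and compute and a tool call to move; the robot and the scene stay as the last step left them, time stands still between calls to the robot, and variables do not carry over. Pictures are saved under pics/ and viewed, and the job is handed in when it is done.

Besides the shell and the picture viewer there is one more tool, called as name([rows], argument=value, ...), one row to a line, values as JSON. apply_moves: Moves the arm, as the interface text tells. Its arguments: {"type":"object","properties":{"rows":{"type":"array","items":{"type":"array","items":{"type":"array","items":{"type":"number"}}}},"force":{"type":"number"}},"required":["rows"]}

```bash
ls -la; mkdir -p pics
python3 - <<'E'
from rig import status, eyes, job
import cv2
print(status.state())
for n in ["side","top","wrist"]:
    p=eyes.capture(n)
    print(n,p["K"].tolist(),p["rvec"],p["tvec"],p["shot"])
    cv2.imwrite(f"pics/a_{n}.png",p["img"][:,:,::-1])
E
```

```text
total 12
drwxr-xr-x  3 agent agent 4096 Dec  6 13:35 .
drwxr-xr-x 23 root  root  4096 Dec  6 13:35 ..
drwxr-xr-x  2 agent agent 4096 Dec  6 13:35 pics
{'time_s': 0.0, 'joints': array([-1.55544385e+00,  3.13465062e-01,  1.49845008e+00,  7.40000422e-06,
        1.33098903e+00, -2.23411176e-01]), 'joint_vel': array([-0.00035398, -0.00014698,  0.00088323,  0.00018132, -0.00084523,
        0.00109228]), 'effort': array([-1.21969679e-03, -4.12270939e+01, -2.59748358e+01, -2.11021547e-04,
        4.10325069e-03, -5.09018278e-06]), 'position': array([ 0.12414355, -0.50984528,  0.23072247]), 'tcp_rot': array([-6.51843324e-04,  9.92882340e-01,  1.19097558e-01,  7.16695958e-05]), 'wrist_force': array([ 0.6432257 ,  0.18791799, -0.05012735]), 'moment': array([ 0.06008904, -0.03198353, -0.02440322]), 'gripper_width': 0.08525226659127412}
side [[614.4919362339919, 0.0, 328.98483180434596], [0.0, 614.4919362339919, 244.35118352274148], [0.0, 0.0, 1.0]] [ 0.646649   -2.46585905  1.41356904] [0.48692262 0.19601869 1.09498135] 1
top [[481.31489866623764, 0.0, 325.24274315481614], [0.0, 481.31489866623764, 235.68196914567517], [0.0, 0.0, 1.0]] [ 2.13032274 -2.09944064  0.21347531] [-7.64350495e-04  5.71588164e-01  1.13541616e+00] 2
wrist [[423.8330950308853, 0.0, 319.4648837378703], [0.0, 423.8330950308853, 234.49071171836255], [0.0, 0.0, 1.0]] [-2.29502646  1.80520454  0.24678352] [-0.52418451 -0.03326343  0.3794767 ] 3
```

View pics/a_top.png

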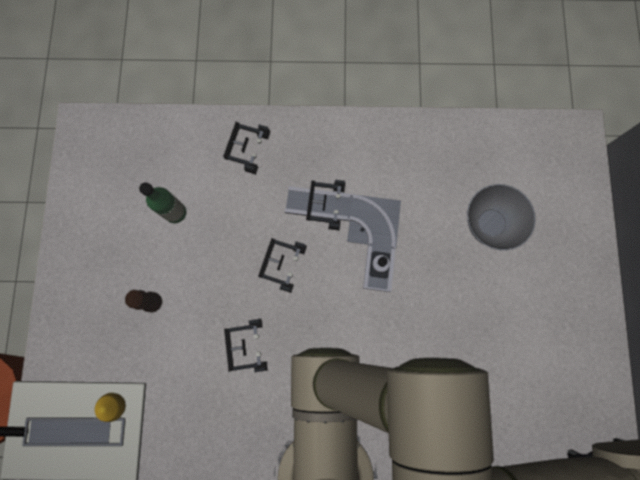

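View pics/a_side.png

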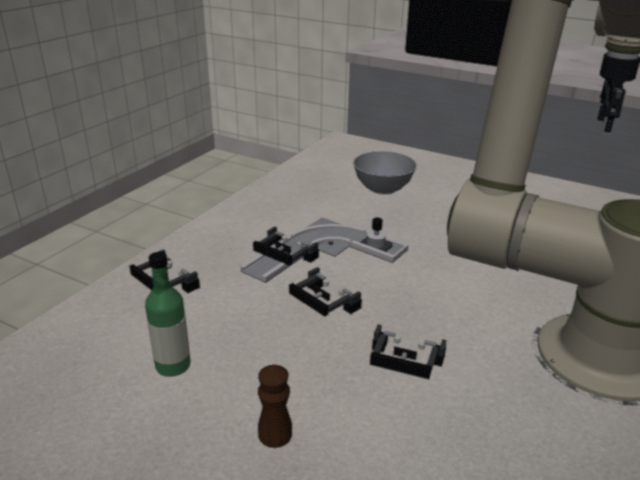

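View pics/a_wrist.png

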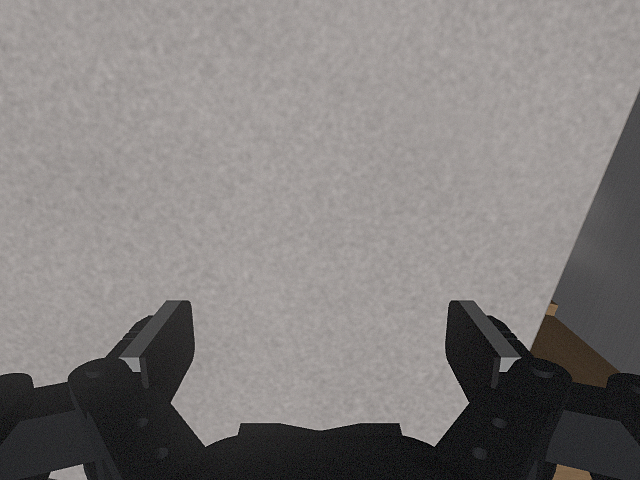

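The top view shows four dock-like frames: (325,200) clamped on the slide, (245,145), (282,262) and (245,345). The one at (325,200) is farthest right and sits on the exit straight. The pot is at (380,263). The bowl is right, and the bottle and mill are left.

```bash
cat > h.py <<'E'
from rig import status, eyes, job
import numpy as np, cv2
from scipy.spatial.transform import Rotation as R
def ray(p,uv,z):
    K=p["K"];Rm=cv2.Rodrigues(np.array(p["rvec"],float))[0];t=np.array(p["tvec"],float)
    uv=np.atleast_2d(np.array(uv,float))
    d=np.c_[uv,np.ones(len(uv))]@np.linalg.inv(K).T@Rm
    c=-Rm.T@t
    s=(z-c[2])/d[:,2]
    return c+d*s[:,None]
def proj(p,X):
    return cv2.projectPoints(np.array(X,float).reshape(-1,1,3),np.array(p["rvec"],float),np.array(p["tvec"],float),p["K"],None)[0].reshape(-1,2)
def st():
    s=status.state();q=s["tcp_rot"];r=R.from_quat([q[1],q[2],q[3],q[0]])
    return s,r
E
python3 - <<'E'
from h import *
p=eyes.capture("top")
for n,z in [("pot_knob",.04),("slide",.0),("catch_out",.025),("bumper",.02),("bowl",0),("oil",0),("mill",0)]:
    for d in eyes.cut_out(p,n)[:5]:
        m=d["mask"];ys,xs=np.nonzero(m)
        print(n,round(d["score"],2),np.round(d["location"]),ray(p,d["location"],z).round(3)[0],len(xs),xs.min(),xs.max(),ys.min(),ys.max())
img=p["img"][160:310,260:420,::-1]
cv2.imwrite("pics/b_crop.png",cv2.resize(img,None,fx=4,fy=4,interpolation=cv2.INTER_CUBIC))
E
```

```text
pot_knob 0.71 [378. 264.] [ 0.504 -0.125  0.04 ] 481 370 390 251 277
slide 0.63 [367. 215.] [ 0.641 -0.102  0.   ] 4571 285 400 187 291
catch_out 0.49 [253. 332.] [0.335 0.182 0.025] 58 253 258 326 337
catch_out 0.46 [339. 194.] [ 0.689 -0.027  0.025] 18 337 339 189 197
bumper 0.67 [242. 348.] [0.295 0.207 0.02 ] 77 231 246 341 354
bumper 0.65 [321. 201.] [0.67  0.021 0.02 ] 73 313 326 195 209
bumper 0.54 [281. 262.] [0.51  0.119 0.02 ] 135 270 285 254 270
bowl 0.64 [503. 213.] [ 0.651 -0.458  0.   ] 3647 466 535 184 250
oil 0.59 [165. 204.] [0.664 0.433 0.   ] 1090 139 186 182 222
mill 0.94 [144. 302.] [0.405 0.462 0.   ] 624 126 162 290 311
```

View pics/b_crop.png

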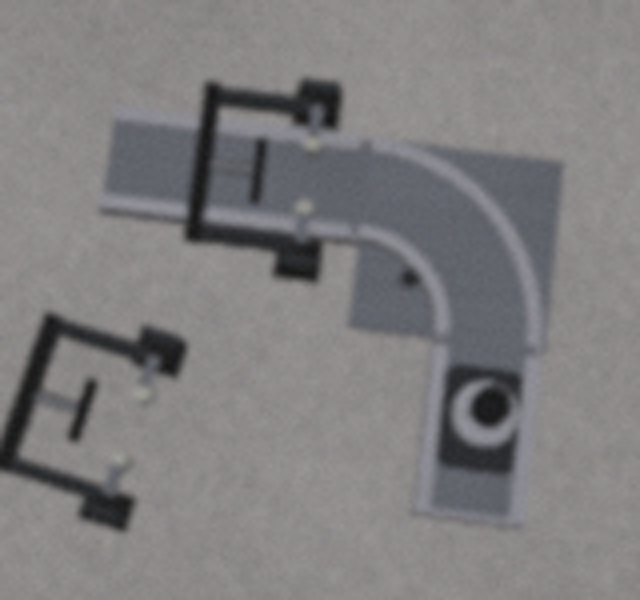

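Run:
```python
from h import *
p=eyes.capture("wrist");s,r=st()
Rm=cv2.Rodrigues(np.array(p["rvec"]))[0];c=-Rm.T@p["tvec"]
print("cam in tool",r.inv().apply(c-s["position"]), "axes in tool(rows: cam xyz)",(Rm@r.as_matrix()).round(3))
print("tool axes world\n",r.as_matrix().round(3))
# desired TCP
for T in [np.array([.50,-.08,.30])]:
    d=T-s["position"];print("tool shift",r.inv().apply(d).round(4))
# slide fit from crop landmarks
p=eyes.capture("top")
crop=lambda u,v:(260+u/4-.375,160+v/4-.375)
lm={"exit outer top corner":(115,117),"exit inner":(102,212),"entry L":(415,517),"entry R":(522,522),"joint out":(366,146),"joint in":(355,231),"ent joint in":(442,335),"ent joint out":(535,347)}
for k,v in lm.items(): print(k,ray(p,crop(*v),.015).round(4)[0])
```

```text
cam in tool [ 0.0685984  -0.00019688 -0.14310803] axes in tool(rows: cam xyz) [[-0.001  1.     0.   ]
 [-0.964 -0.001 -0.267]
 [-0.267 -0.     0.964]]
tool axes world
 [[ 0.972  0.237  0.   ]
 [ 0.237 -0.972  0.   ]
 [ 0.    -0.    -1.   ]]
tool shift [ 0.4669 -0.329  -0.0687]
exit outer top corner [0.7042 0.1062 0.015 ]
exit inner [0.6399 0.1127 0.015 ]
entry L [ 0.4453 -0.0901  0.015 ]
entry R [ 0.4431 -0.1573  0.015 ]
joint out [ 0.6868 -0.0584  0.015 ]
joint in [ 0.6296 -0.0515  0.015 ]
ent joint in [ 0.5619 -0.1076  0.015 ]
ent joint out [ 0.5549 -0.1671  0.015 ]
```

The crop confirms it: pot knob at crop (490,407), dock on the exit straight at crop (265,165), and the look-alike docks lie off the slide. I'm moving over the slide for a closer look.

apply_moves([
  [[-1,0.05,-0.031,-0.006,0,0,0],[-1,0.05,-0.031,-0.006,0,0,0],[-1,0.05,-0.031,-0.006,0,0,0],[-1,0.05,-0.031,-0.006,0,0,0],[-1,0.05,-0.031,-0.006,0,0,0],[-1,0.05,-0.031,-0.006,0,0,0],[-1,0.05,-0.031,-0.006,0,0,0],[-1,0.05,-0.031,-0.006,0,0,0],[-1,0.05,-0.031,-0.002,0,0,0],[-1,0.05,-0.031,0,0,0,0],[-1,0.05,-0.03,0,0,0,0],[-1,0,0,0,0,0,0.17]],
], force=20)

```text
time_s: 2.15
position: [0.5924, -0.0348, 0.2832]
tcp_rot: [0.001, 1.0, 0.031, 0.002]
wrist_force: [0.3, -0.4, -0.1]
gripper_width: 0.0855
```

apply_moves([
  [[-1,0,0,0,0,0,0.17],[-1,0,0,0,0,0,0]],
])

```text
time_s: 2.4
position: [0.5928, -0.0339, 0.2826]
tcp_rot: [0.001, 0.998, -0.055, 0.001]
wrist_force: [-0.5, 0.4, 0.0]
gripper_width: 0.085
```

Run:
```python
from h import *
s,r=st();print(s["time_s"],s["position"],r.as_matrix().round(3),s["joints"].round(3))
p=eyes.capture("wrist");np.savez("w1.npz",**{k:p[k] for k in["img","K","rvec","tvec"]})
cv2.imwrite("pics/c_wrist.png",p["img"][:,:,::-1])
```

```text
2.4 [ 0.59277687 -0.03391528  0.28257796] [[ 0.994 -0.11   0.003]
 [-0.11  -0.994 -0.002]
 [ 0.003  0.002 -1.   ]] [-2.540e-01  4.390e-01  1.186e+00 -1.000e-03  1.513e+00  1.428e+00]
```

View pics/c_wrist.png

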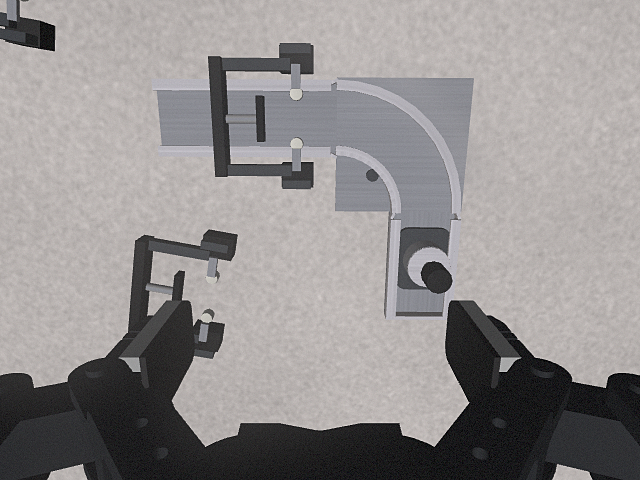

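Run:
```python
from h import *
im=np.load("w1.npz")["img"][:,:,::-1]
cv2.imwrite("pics/d1.png",cv2.resize(im[70:220,320:480],None,fx=4,fy=4,interpolation=cv2.INTER_CUBIC))
cv2.imwrite("pics/d2.png",cv2.resize(im[190:330,375:475],None,fx=4,fy=4,interpolation=cv2.INTER_CUBIC))
cv2.imwrite("pics/d3.png",cv2.resize(im[40:190,150:340],None,fx=4,fy=4,interpolation=cv2.INTER_CUBIC))
```

```text
(no output)
```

View pics/d1.png

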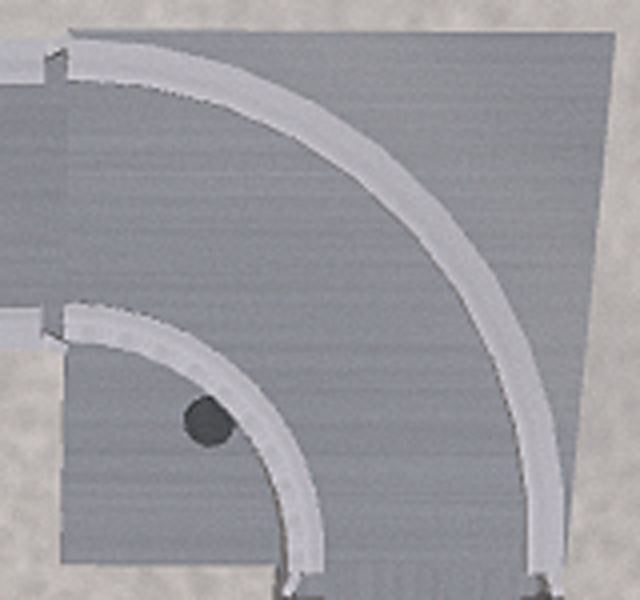

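View pics/d2.png

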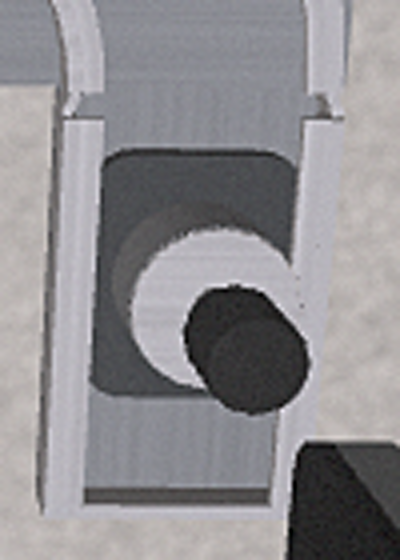

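View pics/d3.png

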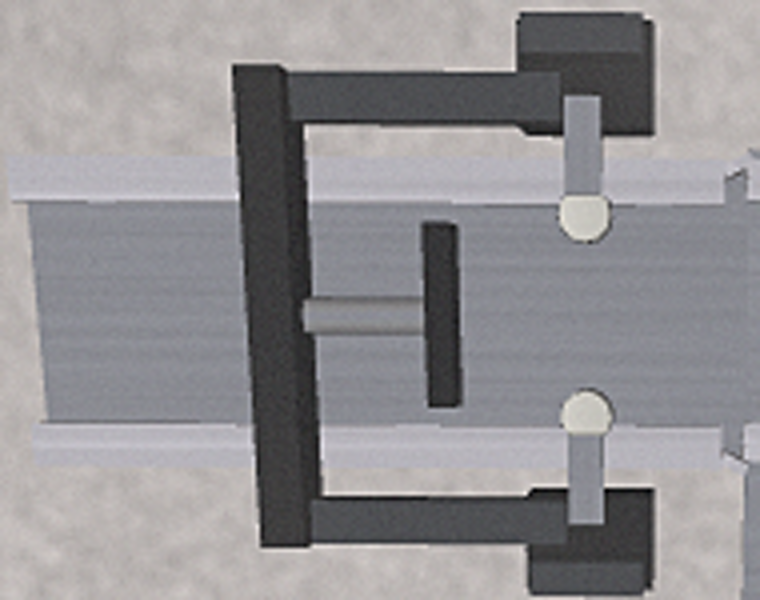

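```bash
cat > fit.py <<'E'
from h import *
from scipy.optimize import least_squares
p=dict(np.load("w1.npz"))
g=lambda o,pts,z:ray(p,np.array(pts)/4-.375+np.array(o),z)[:,:2]
d1,d2,d3=(320,70),(375,190),(150,40)
eL=g(d2,[(104,125),(94,310),(84,490)],.015); eR=g(d2,[(303,120),(290,280),(272,490)],.015)
xO=g(d3,[(30,200),(400,203),(720,206)],.015); xI=g(d3,[(50,422),(400,425),(720,428)],.015)
aO=g(d1,[(68,80),(200,108),(300,153),(420,238),(490,332),(523,430),(530,565)],.015)
aI=g(d1,[(65,303),(150,318),(240,370),(290,430),(315,500),(323,565)],.015)
xend=g(d3,[(9,178),(34,445)],.015)
eend=g(d2,[(160,513)],.015)
def loc(q,X):
    c,s=np.cos(q[2]),np.sin(q[2]);d=X-q[:2];return np.c_[d@[c,s],d@[-s,c]]
def f(q):
    return np.r_[loc(q,eL)[:,1]+.065,loc(q,eR)[:,1]+.115,loc(q,xO)[:,0]-.115,loc(q,xI)[:,0]-.065]
r1=least_squares(f,[.58,-.05,-.1]);q=r1.x
print("slide",q.round(4),"res mm",(f(q)*1e3).round(1))
h=lambda c:np.r_[np.hypot(*(loc(q,aO)-c).T)-.115,np.hypot(*(loc(q,aI)-c).T)-.065]
r2=least_squares(h,[0,0]);print("corner off mm",(r2.x*1e3).round(2),(h(r2.x)*1e3).round(1))
print("exit end y (170)",loc(q,xend)*1e3,"entry end(-111 -wall?)",loc(q,eend)*1e3)
rol=g(d3,[(585,217),(587,415)],.030);print("rollers",(loc(q,rol)*1e3).round(1))
kn=g(d2,[(260,363)],.060);kl=loc(q,kn)[0];print("knob slide",kl*1e3,"world",kn)
lid=g(d2,[(214,308)],.034);print("lid",loc(q,lid)*1e3,"world",lid)
print("bump face z30",loc(q,g(d3,[(460,314)],.03))*1e3)
E
python3 fit.py
```

```text
slide [ 0.5684 -0.0471 -0.1182] res mm [ 0.  -0.2 -0.3  0.5  0.1 -0.1  0.1  0.  -0.1  0.2 -0.  -0.2]
corner off mm [ 0.4  -0.21] [ 0.8 -1.2 -1.7  0.6  1.8  1.3  0.3  0.6  0.1 -0.1 -0.2 -1.2 -1. ]
exit end y (170) [[119.88981261 170.19106948]
 [ 59.76946877 170.13027574]] entry end(-111 -wall?) [[-113.24008556  -85.91141466]]
rollers [[111.5  37.7]
 [ 68.4  37.6]]
knob slide [-52.86194664 -95.20301839] world [[ 0.50471766 -0.13538203]]
lid [[-48.73851465 -90.75121244]] world [[ 0.5093372  -0.13144743]]
bump face z30 [[90.53218341 65.96776124]]
```

```bash
cat > ov.py <<'E'
from fit import *
def W(L,z):
    L=np.atleast_2d(L)/1e3;c,s=np.cos(q[2]),np.sin(q[2])
    return np.c_[q[0]+c*L[:,0]-s*L[:,1],q[1]+s*L[:,0]+c*L[:,1],np.full(len(L),z)]
def draw(img,o,f,L,z,col):
    uv=(proj(p,W(L,z))-o+.375/1)*f
    uv=(proj(p,W(L,z))-np.array(o)+.5)*f-.5
    cv2.polylines(img,[np.round(uv*8).astype(int).reshape(-1,1,2)],False,col,1,cv2.LINE_AA,3)
circ=lambda c,r,a=0,b=2*np.pi:np.c_[c[0]+r*np.cos(np.linspace(a,b,90)),c[1]+r*np.sin(np.linspace(a,b,90))]
def crop(x0,y0,x1,y1,f): return cv2.resize(p["img"][y0:y1,x0:x1,::-1],None,fx=f,fy=f,interpolation=cv2.INTER_CUBIC)
E
python3 - <<'E'
from ov import *
im=crop(320,70,470,220,4)
for c,col in [((0,0),(0,0,255))]:
    for r in (65,115): draw(im,(320,70),4,circ(c,r,-np.pi/2,0),.015,col)
    for r in (60,120): draw(im,(320,70),4,circ(c,r,-np.pi/2,0),.015,(0,255,255))
cv2.imwrite("pics/e1.png",im)
im=crop(375,190,475,330,4)
c=(-49,-90.7)
draw(im,(375,190),4,circ(c,12),.06,(0,0,255));draw(im,(375,190),4,circ(c,21),.034,(0,255,0));draw(im,(375,190),4,circ(c,12),.036,(0,255,255))
draw(im,(375,190),4,[(c[0]-33,c[1]-28),(c[0]+33,c[1]-28),(c[0]+33,c[1]+28),(c[0]-33,c[1]+28),(c[0]-33,c[1]-28)],.01,(255,0,0))
cv2.imwrite("pics/e2.png",im)
E
```

```text
slide [ 0.5684 -0.0471 -0.1182] res mm [ 0.  -0.2 -0.3  0.5  0.1 -0.1  0.1  0.  -0.1  0.2 -0.  -0.2]
corner off mm [ 0.4  -0.21] [ 0.8 -1.2 -1.7  0.6  1.8  1.3  0.3  0.6  0.1 -0.1 -0.2 -1.2 -1. ]
exit end y (170) [[119.88981261 170.19106948]
 [ 59.76946877 170.13027574]] entry end(-111 -wall?) [[-113.24008556  -85.91141466]]
rollers [[111.5  37.7]
 [ 68.4  37.6]]
knob slide [-52.86194664 -95.20301839] world [[ 0.50471766 -0.13538203]]
lid [[-48.73851465 -90.75121244]] world [[ 0.5093372  -0.13144743]]
bump face z30 [[90.53218341 65.96776124]]
```

View pics/e1.png

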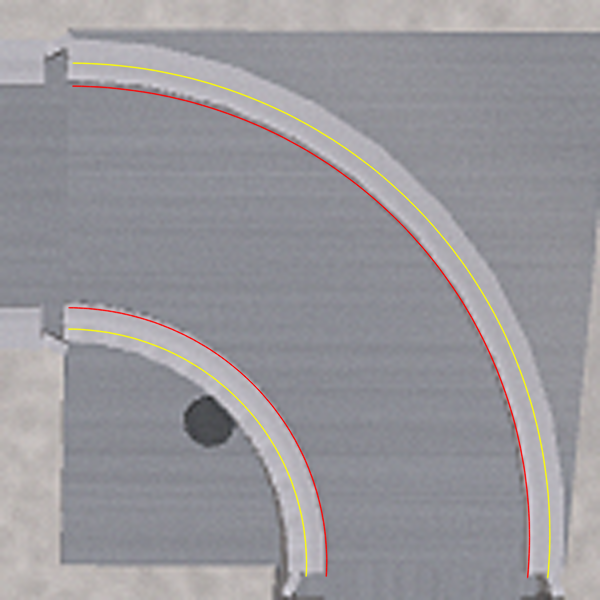

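View pics/e2.png

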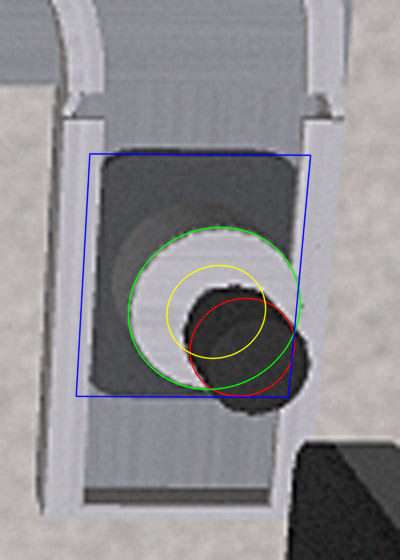

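```bash
python3 - <<'E' | tail -3
from ov import *
import ov
outs=[]
for n,(x0,y0,x1,y1) in [("top",(350,225,410,305)),("side",(335,205,415,275))]:
    p2=eyes.capture(n); np.savez(f"{n}2.npz",**{k:p2[k] for k in["img","K","rvec","tvec"]})
    globals()['p']=p2; ov.p=p2
    im=crop(x0,y0,x1,y1,7); c=(-49,-90.7);o=(x0,y0)
    draw(im,o,7,circ(c,12),.06,(0,0,255));draw(im,o,7,circ(c,21),.034,(0,255,0));draw(im,o,7,circ(c,12),.036,(0,255,255))
    draw(im,o,7,[(-111,-65),(0,-65)],.015,(255,0,0));draw(im,o,7,[(-111,-115),(0,-115)],.015,(255,0,0))
    cv2.imwrite(f"pics/f_{n}.png",im)
E
```

```text
knob slide [-52.86194664 -95.20301839] world [[ 0.50471766 -0.13538203]]
lid [[-48.73851465 -90.75121244]] world [[ 0.5093372  -0.13144743]]
bump face z30 [[90.53218341 65.96776124]]
```

View pics/f_top.png

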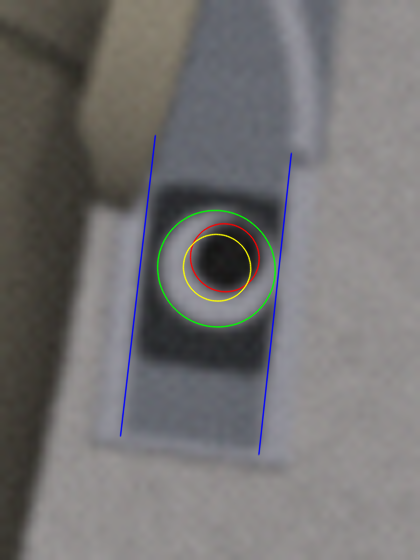

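View pics/f_side.png

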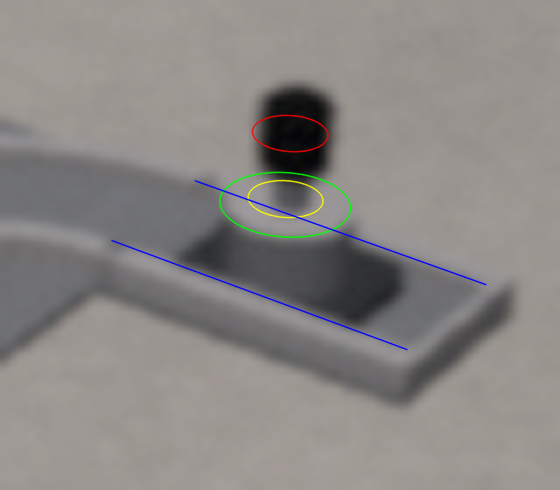

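```bash
python3 - <<'E' | tail -4
from ov import *
for uv in [(260,363),(257,360)]:
  print(loc(q,g(d2,[uv],.072))*1e3)
im=crop(375,190,475,330,4)
c=(-49,-91)
draw(im,(375,190),4,circ(c,12),.072,(0,0,255));draw(im,(375,190),4,circ(c,12),.048,(0,255,255));draw(im,(375,190),4,circ(c,21),.034,(0,255,0))
cv2.imwrite("pics/e3.png",im)
s,r=st();T=W([c],.05)[0];print("knob world",T,"lane yaw",q[2],"tool yaw",np.arctan2(r.as_matrix()[1,0],r.as_matrix()[0,0]));print(r.inv().apply(T-s["position"]))
E
```

```text
[[-48.15540723 -91.51528597]]
[[-47.44449518 -90.78754226]]
knob world [ 0.50904821 -0.13166365  0.05      ] lane yaw -0.118174511284543 tool yaw -0.10946957593337117
[-0.07328058  0.10549997  0.2328223 ]
```

View pics/e3.png

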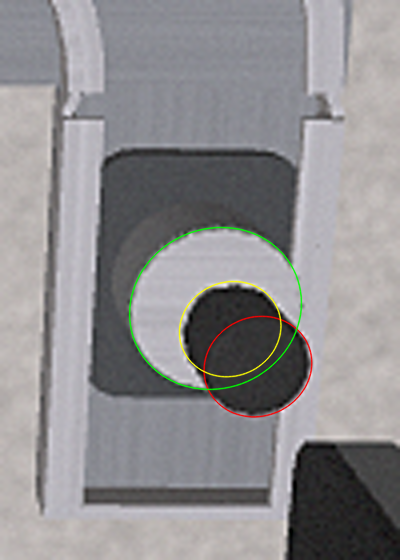

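apply_moves([
  [[-1,-0.018,0.026,0.038,0,0,0.009],[-1,-0.018,0.026,0.038,0,0,0],[-1,-0.018,0.026,0.038,0,0,0],[-1,-0.018,0.026,0.038,0,0,0],[-1,0,0,0,0,0,0]],
])

```text
time_s: 3.18
position: [0.5077, -0.1333, 0.1278]
tcp_rot: [0.001, 0.999, -0.054, 0.004]
wrist_force: [0.3, 1.2, 0.6]
gripper_width: 0.0856
```

```bash
cat > go.py <<'E'
from ov import *
import sys
# slide-frame report of TCP, and needed tool shift to a slide target x y(mm) z(m)
def rep(t=None):
    s,r=st();m=r.as_matrix();P=s["position"];l=loc(q,P[None,:2])[0]*1e3
    yaw=np.degrees(np.arctan2(m[1,0],m[0,0])-q[2])
    c,sn=np.cos(q[2]),np.sin(q[2]);F=s["wrist_force"]
    print("t %.2f slide xy %s z %.1f yaw %.2f tilt %s  Fslide %s Mz %.2f w %.1f"%(s["time_s"],l.round(1),P[2]*1e3,yaw,m[:2,2].round(4),np.round([c*F[0]+sn*F[1],-sn*F[0]+c*F[1],F[2]],1),s["moment"][2],s["gripper_width"]*1e3))
    if t is not None: print("shift",r.inv().apply(W([t[:2]],t[2]/1e3)[0]-P).round(4))
E
sed -i 's/^print/if __name__=="__main__":print/' fit.py
python3 - <<'E'
from go import *
rep((-48.2,-90.5,46))
p2=eyes.capture("wrist");cv2.imwrite("pics/g.png",p2["img"][:,:,::-1])
E
```

```text
corner off mm [ 0.4  -0.21] [ 0.8 -1.2 -1.7  0.6  1.8  1.3  0.3  0.6  0.1 -0.1 -0.2 -1.2 -1. ]
rollers [[111.5  37.7]
 [ 68.4  37.6]]
knob slide [-52.86194664 -95.20301839] world [[ 0.50471766 -0.13538203]]
lid [[-48.73851465 -90.75121244]] world [[ 0.5093372  -0.13144743]]
t 3.17 slide xy [-50.2 -92.8] z 127.8 yaw 0.58 tilt [ 0.0072 -0.0031]  Fslide [0.2 1.3 0.6] Mz 0.06 w 85.6
shift [ 0.0014 -0.0025  0.0818]
```

View pics/g.png

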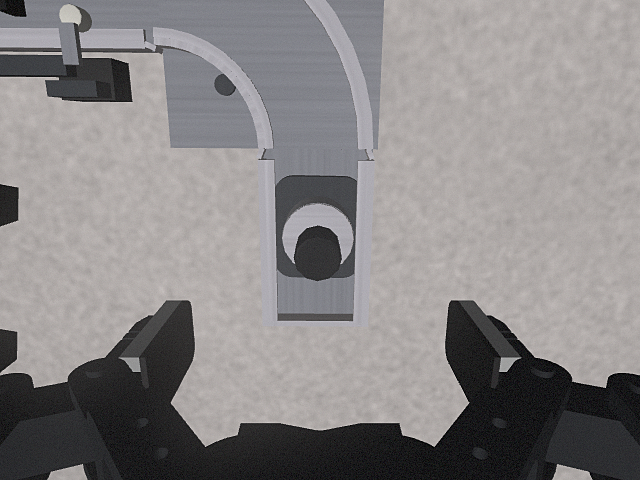

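apply_moves([
  [[-1,0.0005,-0.001,0.025,0.002,-0.0075,0.01],[-1,0.0005,0,0.025,0,0,0],[-1,0,0,0.025,0,0,0],[-1,0,0,0.007,0,0,0],[-1,0,0,0,0,0,0]],
])

```text
time_s: 3.85
position: [0.5185, -0.1322, 0.0536]
tcp_rot: [0.004, 0.998, -0.055, 0.009]
wrist_force: [-0.3, -0.6, -0.5]
gripper_width: 0.0853
```

```bash
python3 - <<'E' | tail -2
from go import *
rep((-48.2,-92,46))
p2=eyes.capture("wrist");cv2.imwrite("pics/g2.png",p2["img"][:,:,::-1])
E
```

```text
t 3.85 slide xy [-39.6 -90.4] z 53.6 yaw 0.49 tilt [ 0.0179 -0.0083]  Fslide [-0.3 -0.6 -0.5] Mz 0.00 w 85.3
shift [-0.0088  0.0015  0.0074]
```

View pics/g2.png

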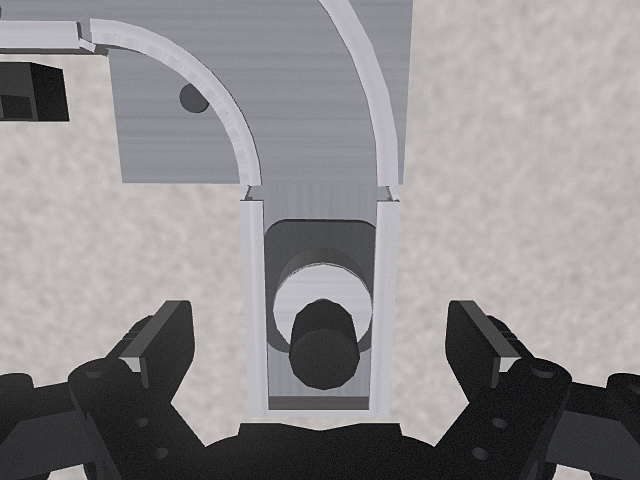

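```bash
cat >> go.py <<'E'
def rot(yawdeg):
    s,r=st()
    y=np.radians(yawdeg)+q[2]
    D=np.array([[np.cos(y),np.sin(y),0],[np.sin(y),-np.cos(y),0],[0,0,-1]])
    print("rotvec tool to yaw",yawdeg,R.from_matrix(r.as_matrix().T@D).as_rotvec().round(4))
E
python3 - <<'E' | tail -3
from go import *
rep((-48.2,-91.2,46)); rot(0)
E
```

```text
t 3.90 slide xy [-39.5 -90.5] z 53.8 yaw 0.48 tilt [ 0.0184 -0.0086]  Fslide [ 0.4 -0.7 -0.3] Mz 0.06 w 85.3
shift [-0.0089  0.0006  0.0077]
rotvec tool to yaw 0 [ 0.0064 -0.0193  0.0083]
```

apply_moves([
  [[-1,-0.003,0.0003,0.002,0.003,-0.01,0.004],[-1,-0.003,0.0003,0.002,0.003,-0.01,0.004],[-1,-0.003,0,0.002,0,0,0],[-1,0,0,0,0,0,0]],
])

```text
time_s: 4.4
position: [0.51, -0.1322, 0.0495]
tcp_rot: [0.001, 0.998, -0.059, 0.001]
wrist_force: [0.3, 0.8, 0.6]
gripper_width: 0.0855
```

```bash
python3 - <<'E' | tail -3
from go import *
rep((-48.2,-91.2,46)); rot(0)
E
```

```text
t 4.40 slide xy [-48.  -91.4] z 49.5 yaw -0.00 tilt [ 0.001  -0.0013]  Fslide [0.2 0.9 0.6] Mz 0.01 w 85.5
shift [-0.0002 -0.0002  0.0035]
rotvec tool to yaw 0 [ 0.0011 -0.0011 -0.    ]
```

apply_moves([
  [[-1,0,0,0.0025,0,0,0],[-1,0,0,0.001,0,0,0],[-0.2,0,0,0,0,0,0],[-0.2,0,0,0,0,0,0],[0.2,0,0,0,0,0,0],[0.6,0,0,0,0,0,0],[1,0,0,0,0,0,0],[1,0,0,0,0,0,0],[1,0,0,0,0,0,0]],
], force=20)

```text
time_s: 5.52
position: [0.5101, -0.1323, 0.0458]
tcp_rot: [0.001, 0.998, -0.059, 0.001]
wrist_force: [-0.1, -0.8, 0.5]
gripper_width: 0.0232
```

```bash
python3 - <<'E' | tail -3
from go import *
rep((-48.2,-91.2,46)); rot(0)
p2=eyes.capture("wrist");cv2.imwrite("pics/g3.png",p2["img"][:,:,::-1])
E
```

```text
t 5.53 slide xy [-47.9 -91.5] z 45.8 yaw -0.00 tilt [ 0.0012 -0.0013]  Fslide [ 0.  -0.8  0.5] Mz 0.02 w 23.2
shift [-0.0003 -0.0003 -0.0002]
rotvec tool to yaw 0 [ 0.0012 -0.0014 -0.0001]
```

View pics/g3.png

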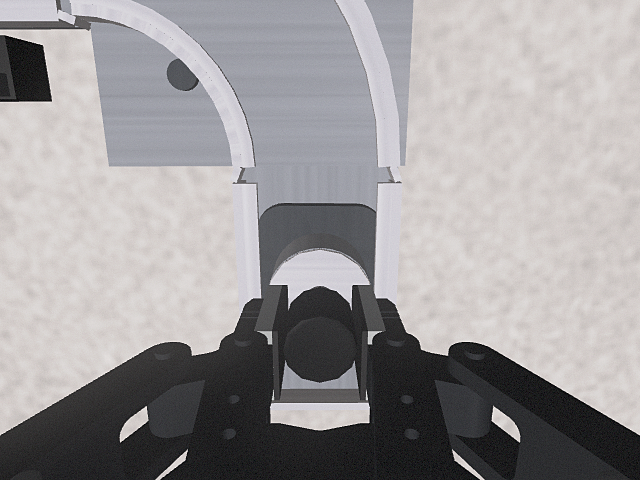

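```bash
cat > arc.py <<'E'
from ov import *
from scipy.ndimage import map_coordinates
gray=cv2.GaussianBlur(p["img"],(3,3),0).mean(2)
def edge(pts,nrm,z,span=4):
    # pts, nrm in slide mm; returns offset (mm) along nrm of the strongest gradient
    t=np.arange(-span,span+.01,.1);o=[]
    for P,n in zip(pts,nrm):
        uv=proj(p,W(P+t[:,None]*n,z))
        v=map_coordinates(gray,[uv[:,1],uv[:,0]],order=1)
        gr=np.gradient(cv2.GaussianBlur(v.reshape(-1,1),(1,9),0).ravel()); o.append((t[np.argmax(gr)],gr.max()*10,t[np.argmin(gr)],-gr.min()*10))
    return np.array(o)
if __name__=="__main__":
    a=np.radians(np.arange(-85,0,8));n=np.c_[np.cos(a),np.sin(a)]
    for r,sg in ((65,-1),(115,1)):
        e=edge(n*r,n*sg,.015);print("arc lip r",r);print(np.c_[np.degrees(a),e].round(1)[:, :3].T)
        m=e[:,1]>10
        # n*sg*off : radial = sg*off
        sol=np.linalg.lstsq(n[m],(sg*e[m,0]),rcond=None)[0];print("centre off",sol.round(2),"n",m.sum())
        A=np.c_[n[m],np.ones(m.sum())];print("with free r",np.linalg.lstsq(A,sg*e[m,0],rcond=None)[0].round(2))
    # straights
    for nm,L,nn in [("eL",np.c_[np.arange(-100,-5,10.),np.full(10,-65.)],(0,1)),("eR",np.c_[np.arange(-100,-5,10.),np.full(10,-115.)],(0,-1)),("xO",np.c_[np.full(8,115.),[5,10,15,20,80,120,140,160.]],(1,0)),("xI",np.c_[np.full(8,65.),[5,10,15,20,80,120,140,160.]],(-1,0))]:
        e=edge(L,[np.array(nn)]*len(L),.015);print(nm,e[:,0].round(1))
E
python3 arc.py | grep -v -e off\ mm -e roll -e knob -e lid
```

```text
[ 68.4  37.6]]
arc lip r 65
[[-85.  -77.  -69.  -61.  -53.  -45.  -37.  -29.  -21.  -13.   -5. ]
 [  0.6   0.6   0.3   0.1  -0.1  -0.2  -0.4  -0.6  -0.6  -0.7  -1. ]
 [ 22.8  18.   22.2  23.7  19.4  23.8  20.4  19.2  22.2  23.6  17.8]]
centre off [1.   0.72] n 11
with free r [ 1.14  0.57 -0.18]
arc lip r 115
[[-85.  -77.  -69.  -61.  -53.  -45.  -37.  -29.  -21.  -13.   -5. ]
 [ -0.4  -0.3   0.1  -0.1   0.6   0.7   0.6   0.8   0.7   1.    1. ]
 [ 29.5  31.2  28.6  25.6  21.4  24.7  22.5  24.9  23.7  26.5  29.6]]
centre off [1.11 0.43] n 11
with free r [ 1.62 -0.08 -0.66]
eL [ 0.1 -0.4  0.2 -0.3  0.2 -0.2  0.3 -0.1  0.4  0. ]
eR [ 0.5 -0.3  3.6 -2.   1.3  2.5 -0.4 -0.3 -0.2  0. ]
xO [-3.7  0.4  0.4  0.3  0.7  0.5  0.4  0.3]
xI [-0.8  0.1  0.2  0.2 -0.3  0.8  0.   0.2]
```

```bash
cat > path.py <<'E'
import numpy as np
from scipy.spatial import cKDTree
from scipy.optimize import minimize
C=np.array([1.0,0.5])
a=np.radians(np.arange(-89.5,-.4,.3))
arc=lambda r:np.c_[C[0]+r*np.cos(a),C[1]+r*np.sin(a)]
xs=np.arange(-111,-2,.3);ys=np.arange(2,171,.3)
w=np.vstack([np.c_[xs,0*xs-60],np.c_[xs,0*xs-120],np.c_[0*ys+60,ys],np.c_[0*ys+120,ys],arc(60),arc(120)])
T=cKDTree(w)
# sled outline (rounded)
t=np.radians(np.arange(0,91,7.5))
o=[]
for sx,sy,a0 in[(1,1,0),(-1,1,90),(-1,-1,180),(1,-1,270)]:
    o.append(np.c_[21*sx+12*np.cos(t+np.radians(a0)),16*sy+12*np.sin(t+np.radians(a0))])
e=np.arange(-21,22,1.5);o+= [np.c_[e,0*e+28],np.c_[e,0*e-28]]
o=np.vstack(o)
cw=np.vstack(o)
from matplotlib.path import Path as _P if False else None
E
cat > path.py <<'E'
import numpy as np
from scipy.spatial import cKDTree
from scipy.optimize import minimize
C=np.array([1.0,0.5])
a=np.radians(np.arange(-88.5,-1.4,.2))
arc=lambda r:np.c_[C[0]+r*np.cos(a),C[1]+r*np.sin(a)]
xs=np.arange(-109,-2,.2);ys=np.arange(2,171,.2)
w=np.vstack([np.c_[xs,0*xs-60],np.c_[xs,0*xs-120],np.c_[0*ys+60,ys],np.c_[0*ys+120,ys],arc(60),arc(120)])
def clr(x,y,th):
    c,s=np.cos(th),np.sin(th);d=w-[x,y];l=np.c_[d@[c,s],d@[-s,c]]
    k=np.abs(l)-[21,16]
    sd=np.hypot(*np.maximum(k,0).T)+np.minimum(k.max(1),0)-12
    return sd.min()
def best(s):
    # nominal station s: arc length along centreline, 0 at corner start
    L=90*np.pi/2
    if s<0: b=(s,-90.);t0=0
    elif s<L: t0=s/90;b=(90*np.sin(t0),-90*np.cos(t0))
    else: t0=np.pi/2;b=(90.,s-L)
    n=np.array([-np.sin(t0),np.cos(t0)])
    f=lambda v:-clr(b[0]+n[0]*v[0],b[1]+n[1]*v[0],t0+v[1]/30)
    g=min(((f((u,v)),u,v) for u in np.arange(-3,3.1,.5) for v in np.arange(-6,6.1,1)))
    r=minimize(f,g[1:],method="Nelder-Mead",options=dict(xatol=.01,fatol=.005))
    u,v=r.x;return b[0]+n[0]*u,b[1]+n[1]*u,np.degrees(t0+v/30),-r.fun
if __name__=="__main__":
    tab=[(s,)+best(s) for s in np.r_[np.arange(-48,182,6.)]]
    np.save("path.npy",tab)
    for t in tab: print(np.round(t,2))
E
python3 path.py
```

```text
[-48. -48. -90.   0.   2.]
[-42. -42. -90.   0.   2.]
[-36. -36. -90.   0.   2.]
[-30. -30. -90.   0.   2.]
[-24. -24. -90.   0.   2.]
[-18.   -18.   -90.     0.     1.51]
[-12.  -12.  -89.6   0.    1.6]
[ -6.    -6.   -89.71   2.05   1.55]
[  0.     0.   -89.33   3.52   1.41]
[  6.     5.92 -88.74   5.55   1.3 ]
[ 12.    11.79 -87.91   7.64   1.06]
[ 18.    17.64 -87.01  11.46   1.06]
[ 24.    23.36 -85.5   15.28   0.85]
[ 30.    29.02 -83.82  19.1    0.85]
[ 36.    34.57 -81.77  22.92   0.85]
[ 42.    39.97 -79.35  26.74   0.85]
[ 48.    45.21 -76.57  30.56   0.85]
[ 54.    50.25 -73.45  34.38   0.85]
[ 60.    55.08 -70.    38.2    0.85]
[ 66.    59.67 -66.23  42.02   0.85]
[ 72.    64.01 -62.16  45.84   0.85]
[ 78.    68.06 -57.81  49.65   0.86]
[ 84.    71.81 -53.19  53.47   0.86]
[ 90.    75.25 -48.32  57.29   0.86]
[ 96.    78.37 -43.23  61.12   0.87]
[102.    81.13 -37.94  64.94   0.87]
[108.    83.53 -32.48  68.76   0.87]
[114.    85.57 -26.86  72.58   0.88]
[120.    87.23 -21.11  76.4    0.88]
[126.    88.33 -15.23  81.37   0.7 ]
[132.    89.18  -9.32  84.03   0.72]
[138.    89.94  -3.37  87.85   0.8 ]
[144.    90.     2.63  90.     1.02]
[150.    90.49   8.63  90.     1.51]
[156.    90.49  14.63  90.     1.51]
[162.    90.48  20.63  90.     1.52]
[168.    90.    26.63  90.     2.  ]
[174.    90.    32.63  90.     2.  ]
[180.    90.    38.63  90.     2.  ]
```

```bash
cat > plan.py <<'E'
from go import *
tab=np.load("path.npy")
S=tab[:,0]
from scipy.ndimage import gaussian_filter1d
f=lambda k:np.interp
def at(s): 
    return np.array([np.interp(s,S,tab[:,k]) for k in (1,2,3)])
def plan(n,step,off=(0,0),hold=False):
    rep();s,r=st();P=s["position"];l=loc(q,P[None,:2])[0]*1e3-off
    ss=np.arange(S[0],S[-1],.2);pts=np.array([at(u) for u in ss])
    i=np.argmin(np.hypot(*(pts[:,:2]-l).T));s0=ss[i]
    d=l-pts[i,:2];th=np.radians(pts[i,2]);print("s %.1f lateral(left+) %.2f yaw err %.2f"%(s0,-d[0]*np.sin(th)+d[1]*np.cos(th),np.degrees(np.arctan2(r.as_matrix()[1,0],r.as_matrix()[0,0])-q[2])-pts[i,2]))
    cur=r;pos=P.copy()
    for k in range(1,n+1):
        a=at(s0+k*step);Y=np.radians(a[2])+q[2]
        D=R.from_matrix(np.array([[np.cos(Y),np.sin(Y),0],[np.sin(Y),-np.cos(Y),0],[0,0,-1]]))
        tgt=W([a[:2]+off],.046)[0]
        print(k,(cur.inv().apply(tgt-pos)*1e3).round(2),(cur.inv()*D).as_rotvec().round(4))
        cur=D;pos=tgt
E
sed -i 's/^rol=/rol=/; /^rol=/s/;print.*//; /^kn=/s/;print.*//; /^lid=/s/;print.*//; /^r2=/s/;print.*//' fit.py
python3 -c "
from plan import *
plan(8,3)"
```

```text
t 5.58 slide xy [-47.9 -91.5] z 45.8 yaw -0.01 tilt [ 0.0012 -0.0013]  Fslide [-1.1 -0.1  0.1] Mz -0.05 w 23.4
s -47.8 lateral(left+) -1.52 yaw err -0.01
1 [ 3.07 -1.52 -0.16] [ 0.0012 -0.0014 -0.0001]
2 [ 3. -0.  0.] [0. 0. 0.]
3 [3. 0. 0.] [0. 0. 0.]
4 [ 3. -0.  0.] [0. 0. 0.]
5 [ 3. -0.  0.] [0. 0. 0.]
6 [3. 0. 0.] [0. 0. 0.]
7 [3. 0. 0.] [0. 0. 0.]
8 [ 3. -0.  0.] [0. 0. 0.]
```

apply_moves([
  [[1,0.003,-0.0002,0,0.001,-0.001,0],[1,0.003,-0.0002,0,0,0,0],[1,0.003,-0.0002,0,0,0,0],[1,0.003,-0.0002,0,0,0,0],[1,0.003,0,0,0,0,0]],
], force=20)

```text
time_s: 6.2
position: [0.5257, -0.1332, 0.0458]
tcp_rot: [-0.0, 0.998, -0.059, -0.0]
wrist_force: [-1.3, -0.1, 1.9]
gripper_width: 0.0234
```

```bash
python3 -c "
from plan import *
plan(8,3)
p2=eyes.capture('wrist');cv2.imwrite('pics/i1.png',p2['img'][:,:,::-1])"
```

```text
t 6.20 slide xy [-32.3 -90.5] z 45.8 yaw 0.00 tilt [-0.0009  0.0002]  Fslide [-1.3 -0.3  1.9] Mz -0.04 w 23.4
s -32.2 lateral(left+) -0.53 yaw err 0.00
1 [ 3.08 -0.53 -0.19] [-0.0001  0.001   0.0001]
2 [ 3. -0.  0.] [0. 0. 0.]
3 [ 3. -0.  0.] [0. 0. 0.]
4 [ 3. -0.  0.] [0. 0. 0.]
5 [ 3.   -0.05  0.  ] [ 0.  0. -0.]
6 [ 3.  -0.2  0. ] [ 0.  0. -0.]
7 [ 3.   -0.13  0.  ] [ 0.      0.     -0.0048]
8 [3.   0.07 0.  ] [ 0.      0.     -0.0179]
```

View pics/i1.png

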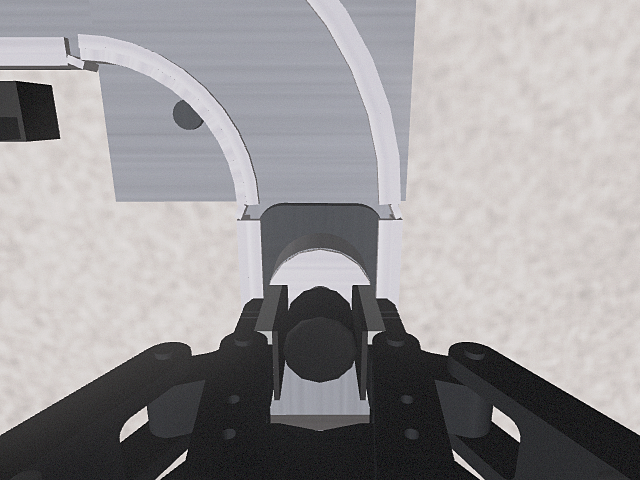

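apply_moves([
  [[1,0.003,-0.0002,0,0,0,0],[1,0.003,0,0,0,0,0],[1,0.003,0,0,0,0,0],[1,0.003,0,0,0,0,0],[1,0.003,-0.0001,0,0,0,0],[1,0.003,-0.0002,0,0,0,0],[1,0.003,-0.0001,0,0,0,-0.005]],
])

```text
time_s: 7.12
position: [0.5483, -0.1352, 0.0458]
tcp_rot: [-0.0, 0.998, -0.056, -0.0]
wrist_force: [-0.8, -0.5, 1.6]
gripper_width: 0.0231
```

```bash
python3 -c "
from plan import *
plan(8,3,(0,-.4))"
```

```text
t 7.12 slide xy [ -9.6 -89.9] z 45.8 yaw 0.30 tilt [-0.0006  0.0002]  Fslide [-0.8 -0.6  1.6] Mz -0.04 w 23.1
s -9.6 lateral(left+) 0.12 yaw err -0.52
1 [ 2.97  0.19 -0.17] [-0.0001  0.0006 -0.027 ]
2 [ 3.   -0.04  0.  ] [ 0.      0.     -0.0138]
3 [ 3.01 -0.05  0.  ] [ 0.      0.     -0.0128]
4 [ 2.98 -0.1   0.  ] [ 0.      0.     -0.0168]
5 [ 2.98 -0.07  0.  ] [ 0.      0.     -0.0178]
6 [ 2.96 -0.12  0.  ] [ 0.      0.     -0.0181]
7 [ 2.96 -0.09  0.  ] [ 0.      0.     -0.0182]
8 [ 2.96 -0.06  0.  ] [ 0.      0.     -0.0303]
```

apply_moves([
  [[1,0.003,0.0001,0,0,0,-0.02],[1,0.003,0,0,0,0,-0.016],[1,0.003,0,0,0,0,-0.014],[1,0.003,-0.0001,0,0,0,-0.017],[1,0.003,-0.0001,0,0,0,-0.018],[1,0.003,-0.0001,0,0,0,-0.018]],
])

```text
time_s: 7.88
position: [0.5676, -0.1364, 0.0458]
tcp_rot: [-0.0, 1.0, -0.001, -0.0]
wrist_force: [-1.9, 0.8, 1.4]
gripper_width: 0.0232
```

```bash
python3 -c "
from plan import *
plan(8,3,(0,-.4))"
```

```text
t 7.88 slide xy [  9.7 -88.8] z 45.8 yaw 6.62 tilt [-0.0005  0.0001]  Fslide [-2.   0.5  1.4] Mz 0.03 w 23.2
s 9.8 lateral(left+) -0.21 yaw err -0.26
1 [ 2.93 -0.29 -0.17] [-0.0001  0.0005 -0.0267]
2 [ 2.96 -0.03  0.  ] [ 0.      0.     -0.0333]
3 [ 2.95 -0.02  0.  ] [ 0.      0.     -0.0333]
4 [ 2.95 -0.14  0.  ] [ 0.      0.     -0.0333]
5 [ 2.96 -0.07  0.  ] [ 0.      0.     -0.0333]
6 [ 2.95 -0.04  0.  ] [ 0.      0.     -0.0333]
7 [2.95 0.01 0.  ] [ 0.      0.     -0.0333]
8 [ 2.96 -0.03  0.  ] [ 0.      0.     -0.0333]
```

Going well, with about 2 N at the knob. Into the bend.

apply_moves([
  [[1,0.003,-0.0002,0,0,0,-0.03],[1,0.003,-0.0001,0,0,0,-0.034],[1,0.003,0,0,0,0,-0.034],[1,0.003,-0.0001,0,0,0,-0.034],[1,0.003,-0.0001,0,0,0,-0.034]],
])

```text
time_s: 8.5
position: [0.5836, -0.1349, 0.0458]
tcp_rot: [0.0, 0.996, 0.087, -0.0]
wrist_force: [-1.7, -0.4, 1.1]
gripper_width: 0.0229
```

```bash
python3 -c "
from plan import *
plan(6,3,(0,-.4))
p2=eyes.capture('wrist');cv2.imwrite('pics/i2.png',p2['img'][:,:,::-1])"
```

```text
t 8.50 slide xy [ 25.4 -85.4] z 45.8 yaw 16.80 tilt [-0.0003 -0.0001]  Fslide [-1.7 -0.6  1.1] Mz -0.01 w 22.9
s 26.2 lateral(left+) -0.14 yaw err 0.12
1 [ 2.98 -0.12 -0.16] [-0.      0.0003 -0.0312]
2 [ 2.96 -0.03  0.  ] [ 0.      0.     -0.0333]
3 [2.96 0.01 0.  ] [ 0.      0.     -0.0333]
4 [ 2.96 -0.04  0.  ] [ 0.      0.     -0.0333]
5 [2.96 0.01 0.  ] [ 0.      0.     -0.0333]
6 [ 2.96 -0.04  0.  ] [ 0.      0.     -0.0333]
```

View pics/i2.png

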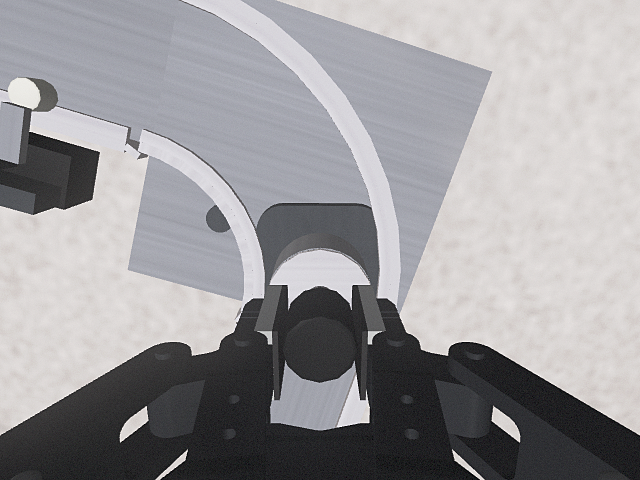

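apply_moves([
  [[1,0.003,-0.0001,0,0,0,-0.032],[1,0.003,0,0,0,0,-0.034],[1,0.003,0,0,0,0,-0.034],[1,0.003,0,0,0,0,-0.034],[1,0.003,0,0,0,0,-0.034],[1,0.003,0,0,0,0,-0.034]],
])

```text
time_s: 9.3
position: [0.6024, -0.1298, 0.0459]
tcp_rot: [0.0, 0.981, 0.195, -0.0]
wrist_force: [-1.2, -0.2, 1.4]
gripper_width: 0.0231
```

```bash
python3 -c "
from plan import *
plan(6,3,(0,-.4))"
```

```text
t 9.30 slide xy [ 43.5 -78.2] z 45.9 yaw 29.25 tilt [ 0.     -0.0003]  Fslide [-1.2 -0.3  1.4] Mz -0.01 w 23.1
s 45.8 lateral(left+) -0.25 yaw err 0.09
1 [ 2.88 -0.24 -0.15] [ 0.0002  0.0001 -0.0317]
2 [ 2.96 -0.04  0.  ] [ 0.      0.     -0.0333]
3 [2.96 0.01 0.  ] [ 0.      0.     -0.0333]
4 [ 2.97 -0.04  0.  ] [ 0.      0.     -0.0333]
5 [2.97 0.01 0.  ] [ 0.      0.     -0.0333]
6 [ 2.97 -0.04  0.  ] [ 0.      0.     -0.0333]
```

apply_moves([
  [[1,0.003,-0.0002,0,0,0,-0.032],[1,0.003,-0.0001,0,0,0,-0.034],[1,0.003,0,0,0,0,-0.034],[1,0.003,0,0,0,0,-0.034],[1,0.003,0,0,0,0,-0.034],[1,0.003,0,0,0,0,-0.034]],
])

```text
time_s: 10.05
position: [0.6194, -0.1207, 0.0458]
tcp_rot: [0.0, 0.954, 0.3, -0.0]
wrist_force: [-0.9, 0.4, 0.9]
gripper_width: 0.0233
```

```bash
python3 -c "
from plan import *
plan(6,3,(0,-.4))
p2=eyes.capture('wrist');cv2.imwrite('pics/i3.png',p2['img'][:,:,::-1])"
```

```text
t 10.05 slide xy [ 59.3 -67.1] z 45.8 yaw 41.65 tilt [ 0.0001 -0.0004]  Fslide [-1.   0.3  0.9] Mz 0.00 w 23.3
s 65.4 lateral(left+) -0.08 yaw err 0.02
1 [ 2.98 -0.12 -0.16] [ 0.0004  0.0001 -0.0331]
2 [2.97 0.02 0.  ] [ 0.      0.     -0.0333]
3 [ 2.97 -0.04  0.  ] [ 0.      0.     -0.0333]
4 [2.97 0.02 0.  ] [ 0.      0.     -0.0333]
5 [ 2.98 -0.05  0.  ] [ 0.      0.     -0.0333]
6 [2.98 0.01 0.  ] [ 0.      0.     -0.0333]
```

View pics/i3.png

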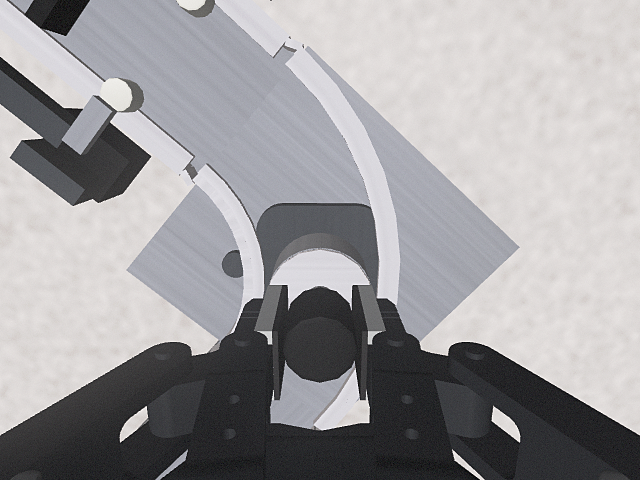

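apply_moves([
  [[1,0.003,-0.0001,0,0,0,-0.034],[1,0.003,0,0,0,0,-0.034],[1,0.003,0,0,0,0,-0.034],[1,0.003,0,0,0,0,-0.034],[1,0.003,0,0,0,0,-0.034],[1,0.003,0,0,0,0,-0.034]],
])

```text
time_s: 10.85
position: [0.6342, -0.1081, 0.0458]
tcp_rot: [0.0, 0.915, 0.402, 0.0]
wrist_force: [-1.8, -0.8, 1.5]
gripper_width: 0.0229
```

```bash
python3 -c "
from plan import *
plan(6,3,(0,-.4))"
```

```text
t 10.85 slide xy [ 72.5 -52.8] z 45.8 yaw 54.23 tilt [ 0.0003 -0.0004]  Fslide [-1.7 -1.   1.5] Mz 0.00 w 22.9
s 85.0 lateral(left+) -0.10 yaw err 0.12
1 [ 3.   -0.12 -0.16] [ 0.0005  0.0001 -0.0313]
2 [2.98 0.   0.  ] [ 0.      0.     -0.0333]
3 [ 2.98 -0.03  0.  ] [ 0.      0.     -0.0333]
4 [2.98 0.   0.  ] [ 0.      0.     -0.0333]
5 [ 2.98 -0.03  0.  ] [ 0.      0.     -0.0333]
6 [ 2.98 -0.    0.  ] [ 0.      0.     -0.0333]
```

apply_moves([
  [[1,0.003,-0.0001,0,0,0,-0.032],[1,0.003,0,0,0,0,-0.034],[1,0.003,0,0,0,0,-0.034],[1,0.003,0,0,0,0,-0.034],[1,0.003,0,0,0,0,-0.034],[1,0.003,0,0,0,0,-0.034]],
])

```text
time_s: 11.6
position: [0.6458, -0.0928, 0.0459]
tcp_rot: [0.0, 0.867, 0.499, 0.0]
wrist_force: [-1.0, -0.9, 1.0]
gripper_width: 0.0231
```

```bash
python3 -c "
from plan import *
plan(6,3,(0,-.4))
p2=eyes.capture('wrist');np.savez('w4.npz',**{k:p2[k] for k in['img','K','rvec','tvec']});cv2.imwrite('pics/i4.png',p2['img'][:,:,::-1])"
```

```text
t 11.60 slide xy [ 82.2 -36.3] z 45.9 yaw 66.63 tilt [ 0.0003 -0.0006]  Fslide [-0.9 -1.   1. ] Mz -0.05 w 23.1
s 104.4 lateral(left+) -0.15 yaw err 0.17
1 [ 3.03 -0.13 -0.15] [ 0.0006  0.0003 -0.0304]
2 [ 2.99 -0.05  0.  ] [ 0.      0.     -0.0333]
3 [2.99 0.01 0.  ] [ 0.      0.     -0.0333]
4 [ 2.99 -0.05  0.  ] [ 0.      0.     -0.0333]
5 [2.99 0.01 0.  ] [ 0.      0.     -0.0333]
6 [ 2.99 -0.12  0.  ] [ 0.      0.     -0.0414]
```

View pics/i4.png

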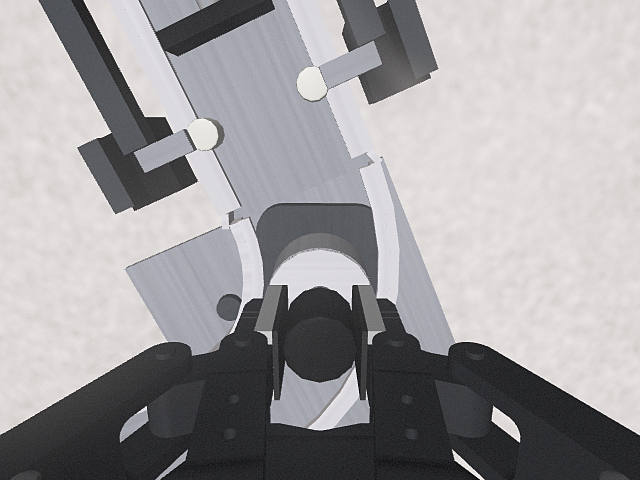

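Run:
```python
from ov import *
p2=dict(np.load("w4.npz"))
import numpy as np
im=p2["img"][0:260,120:400,::-1]
cv2.imwrite("pics/j.png",cv2.resize(im,None,fx=2.3,fy=2.3,interpolation=cv2.INTER_CUBIC))
h=lambda pts,z:(loc(q,ray(p2,pts,z)[:,:2])*1e3).round(1)
print(h([(203,134),(312,83)],.030))
print(h([(240,208),(218,160),(175,60)],.015),h([(356,155),(320,72),(298,28)],.015))
```

```text
[[ 68.5  37.7]
 [112.1  38. ]]
[[64.8  5.9]
 [65.4 27.3]
 [67.6 67.5]] [[117.6   6.8]
 [116.7  41.6]
 [115.3  59. ]]
```

View pics/j.png

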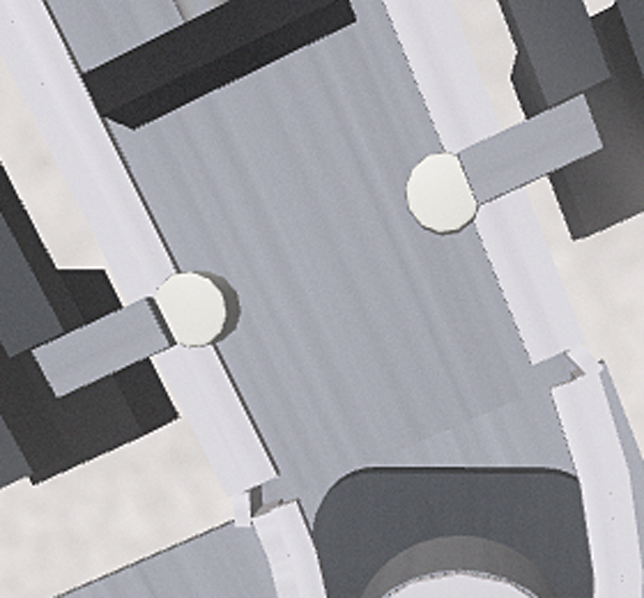

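Run:
```python
from ov import *
p2=dict(np.load("w4.npz"))
h=lambda pts,z:(loc(q,ray(p2,np.array(pts,float)/2.3-.28+[120,0],z)[:,:2])*1e3).round(1)
print(h([(278,475),(190,295),(105,125)],.015),h([(530,360),(475,230),(385,10)],.015))
print("rollers",h([(194,310),(441,192)],.030),"bumper top?",h([(245,70)],.03),h([(245,70)],.026))
```

```text
[[65.3  6.4]
 [65.4 41. ]
 [65.2 70.9]] [[115.2   7.3]
 [114.9  31.2]
 [114.9  68. ]]
rollers [[ 68.8  37.4]
 [111.9  38. ]] bumper top? [[92.  65.4]] [[91.5 66.4]]
```

apply_moves([
  [[1,0.003,-0.0001,0,0,0,-0.031],[1,0.003,0,0,0,0,-0.034],[1,0.003,0,0,0,0,-0.034],[1,0.003,0,0,0,0,-0.034],[1,0.003,0,0,0,0,-0.034]],
])

```text
time_s: 12.28
position: [0.6529, -0.0782, 0.0459]
tcp_rot: [0.0, 0.818, 0.575, 0.0]
wrist_force: [-0.8, -1.5, 1.8]
gripper_width: 0.0235
```

```bash
python3 -c "
from plan import *
plan(8,3,(0,-.4))"
```

```text
t 12.28 slide xy [ 87.5 -20.9] z 45.9 yaw 76.93 tilt [ 0.0006 -0.0005]  Fslide [-0.6 -1.6  1.8] Mz -0.07 w 23.5
s 120.6 lateral(left+) -0.19 yaw err 0.04
1 [ 2.96 -0.32 -0.15] [ 0.0007  0.0003 -0.0427]
2 [ 2.99 -0.02  0.  ] [ 0.      0.     -0.0394]
3 [ 2.99 -0.01  0.  ] [ 0.      0.     -0.0232]
4 [2.99 0.05 0.  ] [ 0.      0.     -0.0252]
5 [3.   0.09 0.  ] [ 0.      0.     -0.0333]
6 [2.99 0.12 0.  ] [ 0.      0.     -0.0304]
7 [ 3.   -0.07  0.  ] [ 0.      0.     -0.0187]
8 [3.   0.03 0.  ] [ 0.     0.    -0.015]
```

apply_moves([
  [[1,0.003,-0.0002,0,0,0,-0.034],[1,0.003,-0.0001,0,0,0,-0.034],[1,0.003,0,0,0,0,-0.03],[1,0.003,0,0,0,0,-0.028],[1,0.003,0,0,0,0,-0.03]],
])

```text
time_s: 12.9
position: [0.6571, -0.0626, 0.0458]
tcp_rot: [0.001, 0.767, 0.641, 0.0]
wrist_force: [0.1, -1.5, 1.1]
gripper_width: 0.023
```

```bash
python3 -c "
from plan import *
plan(8,3,(0,-.4))"
```

```text
t 12.90 slide xy [89.9 -5. ] z 45.8 yaw 86.52 tilt [ 0.0009 -0.0007]  Fslide [ 0.3 -1.5  1.1] Mz 0.03 w 23.0
s 136.8 lateral(left+) -0.09 yaw err -0.57
1 [ 3.03 -0.1  -0.15] [ 0.001   0.0005 -0.0345]
2 [ 3.   -0.05  0.  ] [ 0.      0.     -0.0187]
3 [3.   0.14 0.  ] [ 0.      0.     -0.0075]
4 [3.   0.24 0.  ] [0. 0. 0.]
5 [3.  0.1 0. ] [0. 0. 0.]
6 [3. 0. 0.] [0. 0. 0.]
7 [ 3. -0.  0.] [0. 0. 0.]
8 [ 3. -0.  0.] [0. 0. 0.]
```

apply_moves([
  [[1,0.003,-0.0001,0,0.001,0,-0.03],[1,0.003,0,0,0,0,-0.018],[1,0.003,0.0001,0,0,0,-0.01],[1,0.003,0.0001,0,0,0,0],[1,0.003,0,0,0,0,0],[1,0.003,0,0,0,0,0]],
])

```text
time_s: 13.65
position: [0.6598, -0.0436, 0.0459]
tcp_rot: [0.0, 0.747, 0.665, -0.0]
wrist_force: [-0.0, -1.7, 0.4]
gripper_width: 0.0237
```

```bash
python3 -c "
from plan import *
plan(4,3,(0,-.4))
p2=eyes.capture('wrist');np.savez('w5.npz',**{k:p2[k] for k in['img','K','rvec','tvec']});cv2.imwrite('pics/i5.png',p2['img'][:,:,::-1])"
```

```text
t 13.65 slide xy [90.4 14.2] z 45.9 yaw 90.09 tilt [ 0.0001 -0.0007]  Fslide [ 0.2 -1.7  0.4] Mz -0.03 w 23.7
s 156.0 lateral(left+) 0.14 yaw err 0.09
1 [ 3.05  0.14 -0.13] [0.0002 0.0006 0.0016]
2 [ 3. -0.  0.] [0. 0. 0.]
3 [ 3.   -0.24  0.  ] [0. 0. 0.]
4 [ 3.   -0.24  0.  ] [0. 0. 0.]
```

View pics/i5.png

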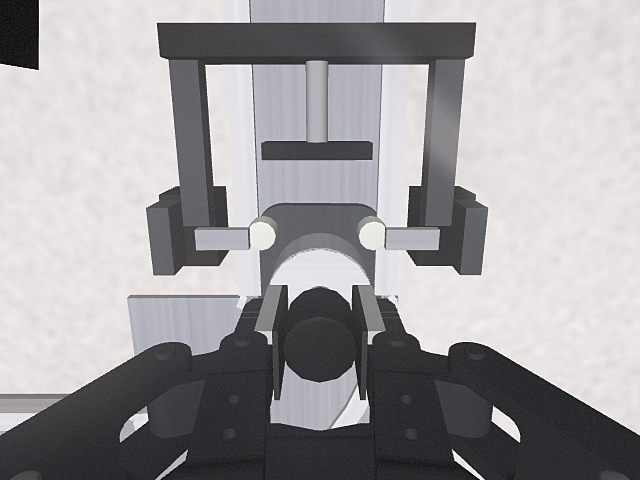

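Run:
```python
from ov import *
p2=dict(np.load("w5.npz"))
print((loc(q,ray(p2,[(262,236),(371,236)],.030)[:,:2])*1e3).round(1), (loc(q,ray(p2,[(316,159)],.02)[:,:2])*1e3).round(1),(loc(q,ray(p2,[(316,159)],.016)[:,:2])*1e3).round(1))
```

```text
[[ 68.7  37.6]
 [111.2  37.7]] [[89.7 66.4]] [[89.7 66. ]]
```

Run:
```python
from ov import *
import ov
p2=dict(np.load("w5.npz"))
L=lambda uv,z:(loc(q,ray(p2,[uv],z)[:,:2])*1e3).round(1)[0]
print("lid front-21",L((320,249),.034)-[0,21],"sled front z? -33",L((320,204),.010)-[0,33],"knob back -> +12",L((320,382),.072)+[0,12],"knob front",L((320,286),.048)-[0,12])
```

```text
lid front-21 [91.3 12.6] sled front z? -33 [91.3 13.3] knob back -> +12 [91.3 13.4] knob front [91.3 12.2]
```

apply_moves([
  [[1,0.003,0.0001,0,0,0,0],[1,0.003,0,0,0,0,0],[1,0.003,0,0,0,0,0],[1,0.003,0,0,0,0,0]],
], force=40)

```text
time_s: 14.2
position: [0.6607, -0.0325, 0.0463]
tcp_rot: [0.001, 0.747, 0.665, -0.002]
wrist_force: [-1.8, -9.4, 3.7]
gripper_width: 0.0225
```

```bash
python3 -c "
from plan import *
plan(4,3,(0,-.4))"
```

```text
t 14.20 slide xy [89.9 25.3] z 46.3 yaw 90.10 tilt [-0.002  -0.0039]  Fslide [-0.6 -9.6  3.7] Mz -0.01 w 22.5
s 167.0 lateral(left+) 0.15 yaw err 0.10
1 [2.92 0.08 0.27] [-0.0015  0.0041  0.0018]
2 [3. 0. 0.] [0. 0. 0.]
3 [ 3. -0.  0.] [0. 0. 0.]
4 [3. 0. 0.] [0. 0. 0.]
```

apply_moves([
  [[1,0.003,0,0.0002,-0.001,0.003,0],[1,0.003,0,0,0,0,0],[1,0.003,0,0,0,0,0]],
], force=40)

```text
time_s: 14.58
position: [0.6616, -0.028, 0.0464]
tcp_rot: [0.003, 0.747, 0.664, -0.003]
wrist_force: [-0.1, -7.1, 1.2]
gripper_width: 0.0227
```

```bash
python3 -c "
from plan import *
plan(2,3,(0,-.4))
p2=eyes.capture('wrist');np.savez('w6.npz',**{k:p2[k] for k in['img','K','rvec','tvec']});cv2.imwrite('pics/i6.png',p2['img'][:,:,::-1])"
```

```text
t 14.57 slide xy [90.3 30. ] z 46.4 yaw 90.04 tilt [-0.0012 -0.0086]  Fslide [ 0.7 -7.1  1.2] Mz -0.02 w 22.7
s 171.8 lateral(left+) -0.26 yaw err 0.04
1 [ 3.08 -0.26  0.42] [-0.0002  0.0086  0.0008]
2 [ 3. -0.  0.] [0. 0. 0.]
```

View pics/i6.png

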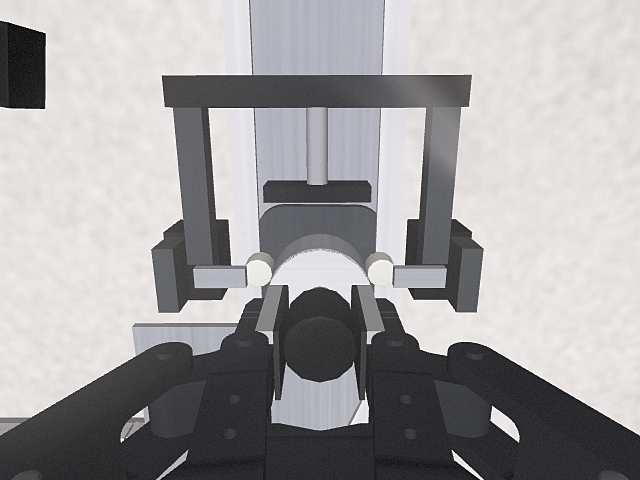

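apply_moves([
  [[1,0.003,-0.0001,0.0002,0,0.006,0],[1,0.003,0,0.0001,0,0.003,0],[1,0.003,0,0,0,0.002,0]],
], force=40)

```text
time_s: 15.0
position: [0.6624, -0.0205, 0.046]
tcp_rot: [-0.0, 0.748, 0.664, -0.0]
wrist_force: [-0.9, -2.6, 0.4]
gripper_width: 0.0225
```

```bash
python3 -c "
from plan import *
plan(2,3,(0,-.4))"
```

```text
t 15.00 slide xy [90.1 37.5] z 46.0 yaw 90.00 tilt [-0.0007 -0.0003]  Fslide [-0.6 -2.7  0.4] Mz 0.02 w 22.5
s 179.2 lateral(left+) -0.13 yaw err 0.00
1 [ 0.75 -0.13  0.01] [-0.0007  0.0004  0.    ]
2 [0. 0. 0.] [0. 0. 0.]
```

apply_moves([
  [[1,0.002,0,0,0,0,0],[1,0.002,0,0,0,0,0],[1,0.002,0,0,0,0,0]],
])

```text
time_s: 15.38
position: [0.6631, -0.0131, 0.0459]
tcp_rot: [-0.001, 0.747, 0.664, 0.0]
wrist_force: [-0.4, 0.1, 0.3]
gripper_width: 0.0229
```

```bash
python3 -c "
from plan import *
rep();rot(90)"
```

```text
t 15.38 slide xy [90.  44.9] z 45.9 yaw 90.02 tilt [-0.0008  0.0009]  Fslide [-0.4  0.   0.3] Mz -0.02 w 22.9
rotvec tool to yaw 90 [-0.0009 -0.0008  0.0004]
```

apply_moves([
  [[1,0.0015,0,0,0,0,0],[1,0.0015,0,0,0,0,0],[1,0.001,0,0,0,0,0]],
])

```text
time_s: 15.75
position: [0.6637, -0.0076, 0.046]
tcp_rot: [-0.001, 0.747, 0.665, 0.001]
wrist_force: [0.2, 0.2, 1.3]
gripper_width: 0.0231
```

```bash
python3 -c "
from plan import *
rep();rot(90)
p2=eyes.capture('wrist');np.savez('w7.npz',**{k:p2[k] for k in['img','K','rvec','tvec']});cv2.imwrite('pics/i7.png',p2['img'][:,:,::-1])"
```

```text
t 15.75 slide xy [89.9 50.4] z 46.0 yaw 90.06 tilt [-0.0005  0.0022]  Fslide [0.2 0.2 1.3] Mz -0.04 w 23.1
rotvec tool to yaw 90 [-0.0007 -0.0021  0.001 ]
```

View pics/i7.png

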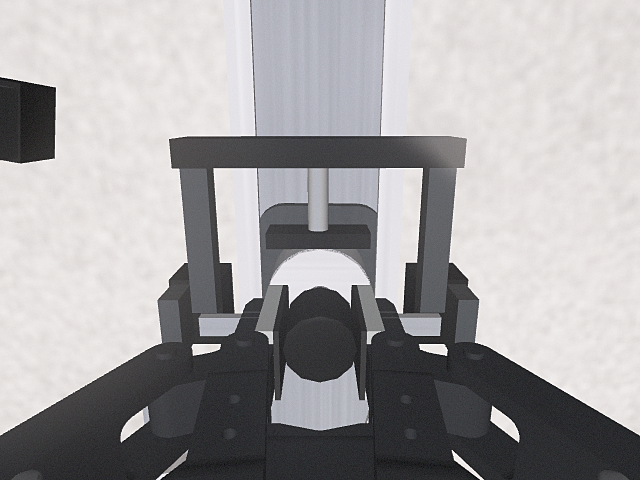

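apply_moves([
  [[1,0.001,0,0,0,0,0],[1,0.001,0,0,0,0,0],[1,0.0005,0,0,0,-0.001,0]],
])

```text
time_s: 16.18
position: [0.6639, -0.0054, 0.0459]
tcp_rot: [-0.001, 0.747, 0.664, -0.0]
wrist_force: [-0.2, -0.8, 1.0]
gripper_width: 0.0222
```

```bash
python3 -c "
from plan import *
rep();rot(90)
p2=eyes.capture('wrist');np.savez('w8.npz',**{k:p2[k] for k in['img','K','rvec','tvec']});cv2.imwrite('pics/i8.png',p2['img'][:,:,::-1])
p2=eyes.capture('side');cv2.imwrite('pics/i8s.png',cv2.resize(p2['img'][200:290,235:355,::-1],None,fx=6,fy=6,interpolation=cv2.INTER_CUBIC))"
```

```text
t 16.18 slide xy [89.9 52.7] z 45.9 yaw 90.04 tilt [-0.0008  0.0008]  Fslide [-0.1 -0.9  1. ] Mz 0.04 w 22.2
rotvec tool to yaw 90 [-0.0009 -0.0007  0.0008]
```

View pics/i8.png

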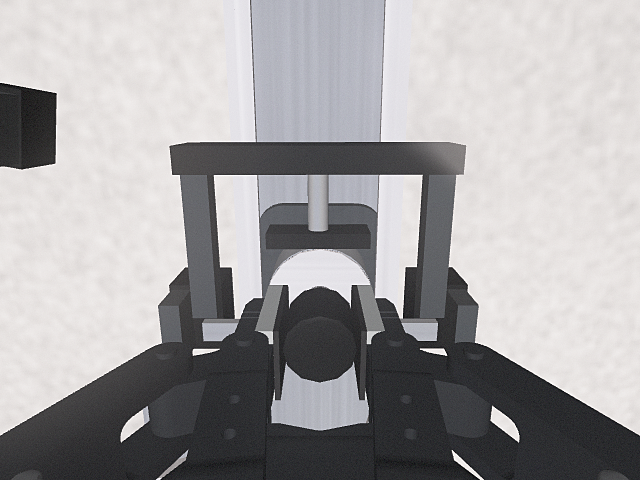

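View pics/i8s.png

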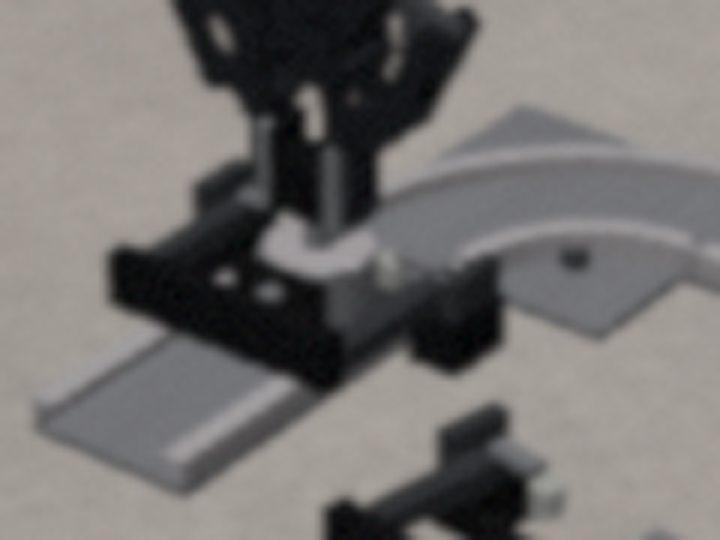

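apply_moves([
  [[1,0.001,0,0,0,0,0],[1,0.0008,0,0,0,-0.001,0],[1,0,0,0,0,0,0]],
])

```text
time_s: 16.65
position: [0.6639, -0.004, 0.0459]
tcp_rot: [-0.0, 0.747, 0.664, -0.001]
wrist_force: [-1.3, -0.0, 0.7]
gripper_width: 0.0227
```

```bash
python3 -c "
from plan import *
rep();rot(90)
p2=eyes.capture('wrist');np.savez('w9.npz',**{k:p2[k] for k in['img','K','rvec','tvec']});cv2.imwrite('pics/i9.png',p2['img'][:,:,::-1])
L=lambda uv,z:(loc(q,ray(p2,[uv],z)[:,:2])*1e3).round(1)[0]
print(L((320,249),.034)-[0,21])
p2=eyes.capture('side');cv2.imwrite('pics/i9s.png',cv2.resize(p2['img'][220:280,245:335,::-1],None,fx=8,fy=8,interpolation=cv2.INTER_CUBIC))"
```

```text
t 16.65 slide xy [89.7 54. ] z 45.9 yaw 90.03 tilt [-0.0017 -0.0009]  Fslide [-1.3 -0.2  0.7] Mz 0.01 w 22.7
rotvec tool to yaw 90 [-0.0016  0.0011  0.0004]
[90.7 52.4]
```

View pics/i9.png

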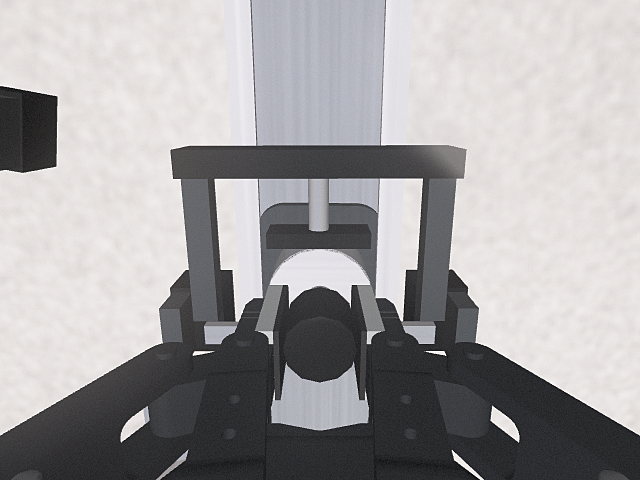

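View pics/i9s.png

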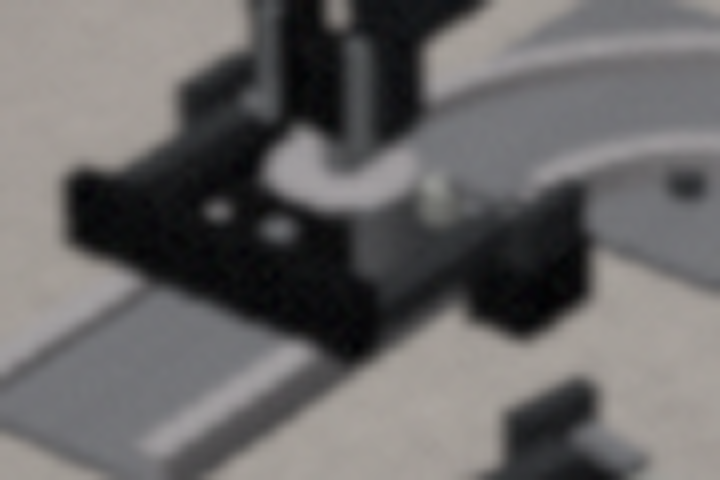

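apply_moves([
  [[1,0.001,0,0,0.001,0,0],[1,0.001,0,0,0,0,0]],
])

```text
time_s: 17.0
position: [0.6639, -0.003, 0.046]
tcp_rot: [-0.0, 0.748, 0.664, -0.002]
wrist_force: [-3.3, -5.6, 2.3]
gripper_width: 0.023
```

```bash
python3 -c "
from plan import *
rep();rot(90)"
```

```text
t 17.00 slide xy [89.6 55. ] z 46.0 yaw 90.01 tilt [-0.0036 -0.0024]  Fslide [-2.6 -6.   2.3] Mz -0.00 w 23.0
rotvec tool to yaw 90 [-0.0033  0.0028  0.0002]
```

apply_moves([
  [[1,0.0008,0.0002,0,-0.002,0.002,0],[1,0,0,0,0,0,0]],
])

```text
time_s: 17.25
position: [0.6639, -0.0032, 0.0459]
tcp_rot: [-0.0, 0.748, 0.664, -0.002]
wrist_force: [-1.3, -1.9, 0.7]
gripper_width: 0.0227
```

```bash
python3 -c "
from plan import *
rep();rot(90)"
```

```text
t 17.25 slide xy [89.6 54.8] z 45.9 yaw 90.00 tilt [-0.0024 -0.0021]  Fslide [-1.1 -2.   0.7] Mz -0.05 w 22.7
rotvec tool to yaw 90 [-0.0022  0.0023  0.    ]
```

apply_moves([
  [[1,0.001,0.0002,0,-0.001,0.002,0],[1,0.001,0,0,0,0,0]],
])

```text
time_s: 17.5
position: [0.664, -0.0026, 0.0461]
tcp_rot: [0.0, 0.748, 0.664, -0.002]
wrist_force: [-2.5, -6.5, 1.3]
gripper_width: 0.0228
```

```bash
python3 -c "
from plan import *
rep();rot(90)"
```

```text
t 17.50 slide xy [89.7 55.4] z 46.1 yaw 90.00 tilt [-0.0022 -0.0026]  Fslide [-1.7 -6.8  1.3] Mz 0.04 w 22.8
rotvec tool to yaw 90 [-0.0018  0.0028  0.0001]
```

apply_moves([
  [[1,0,0,0,0,0,0],[0.3,0,0,0,0,0,0],[0,0,0,0,0,0,0],[-0.4,0,0,0,0,0,0],[-1,0,0,0,0,0,0],[-1,0,0,0,0,0,0],[-1,0,0,0,0,0,0],[-1,0,0,0,0,0,0]],
], force=20)

```text
time_s: 18.5
position: [0.6645, -0.0013, 0.0458]
tcp_rot: [0.0, 0.747, 0.664, -0.001]
wrist_force: [0.1, 0.3, -0.3]
gripper_width: 0.0855
```

```bash
python3 -c "
from plan import *
rep();rot(90)
p2=eyes.capture('wrist');np.savez('w10.npz',**{k:p2[k] for k in['img','K','rvec','tvec']});cv2.imwrite('pics/k1.png',p2['img'][:,:,::-1])"
```

```text
t 18.50 slide xy [90.  56.8] z 45.8 yaw 90.04 tilt [-0.001  -0.0011]  Fslide [ 0.   0.3 -0.3] Mz 0.03 w 85.5
rotvec tool to yaw 90 [-0.0009  0.0012  0.0008]
```

View pics/k1.png

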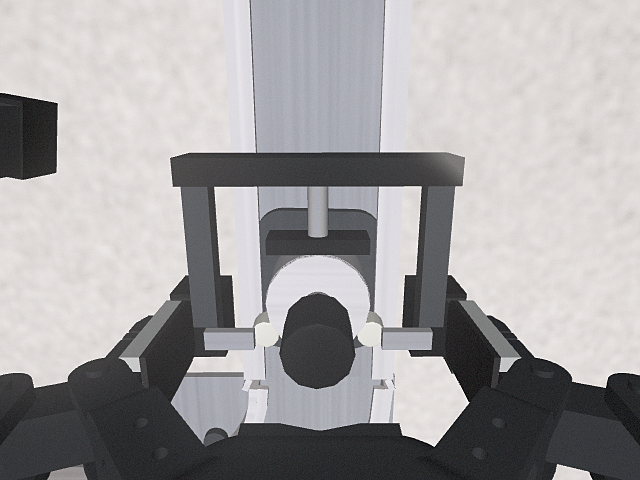

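apply_moves([
  [[-1,0,0,-0.008,0,0,0],[-1,0,0,-0.01,0,0,0],[-1,0,0,-0.012,0,0,0],[-1,0,0,-0.015,0,0,0],[-1,0,0,-0.02,0,0,0],[-1,0,0,-0.025,0,0,0],[-1,-0.01,0,-0.03,0,0,0],[-1,-0.01,0,-0.03,0,0,0],[-1,0,0,0,0,0,0]],
])

```text
time_s: 19.68
position: [0.6626, -0.0214, 0.2084]
tcp_rot: [0.002, 0.747, 0.665, 0.001]
wrist_force: [-0.2, 0.6, 0.1]
gripper_width: 0.0853
```

```bash
python3 -c "
from plan import *
rep()
p2=eyes.capture('wrist');np.savez('w11.npz',**{k:p2[k] for k in['img','K','rvec','tvec']});cv2.imwrite('pics/k2.png',p2['img'][:,:,::-1])
p2=eyes.capture('side');cv2.imwrite('pics/k2s.png',cv2.resize(p2['img'][205:285,235:345,::-1],None,fx=7,fy=7,interpolation=cv2.INTER_CUBIC))"
```

```text
t 19.68 slide xy [90.4 36.6] z 208.4 yaw 90.06 tilt [ 0.0048 -0.0023]  Fslide [-0.3  0.5  0.1] Mz -0.03 w 85.3
```

View pics/k2.png

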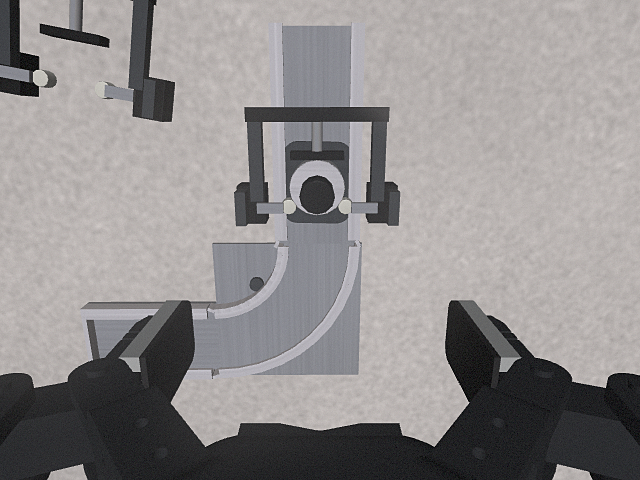

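View pics/k2s.png

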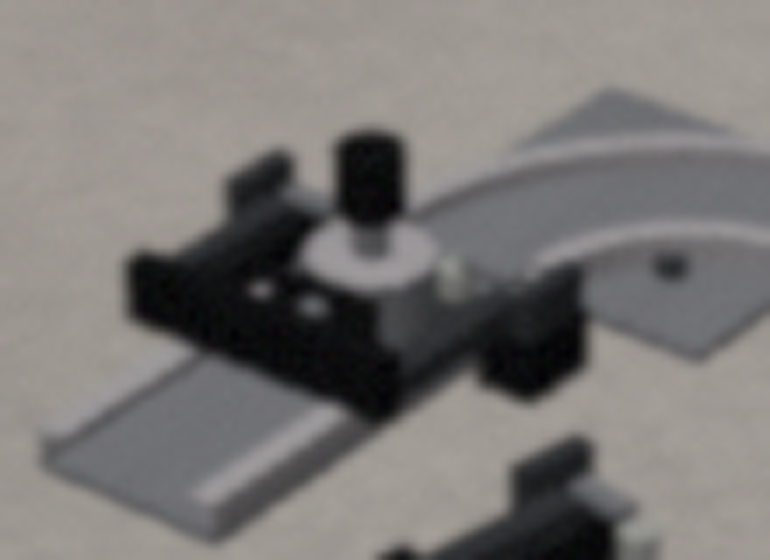

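Run:
```python
from ov import *
import ov
P=dict(np.load("w11.npz"))
im=P["img"][100:240,225:410,::-1]
cv2.imwrite("pics/k3.png",cv2.resize(im,None,fx=4,fy=4,interpolation=cv2.INTER_CUBIC))
```

```text
(no output)
```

View pics/k3.png

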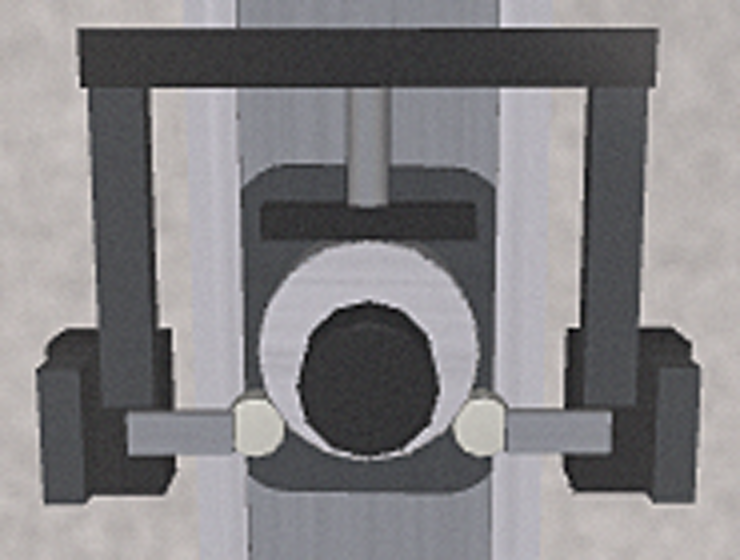

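Run:
```python
from ov import *
P=dict(np.load("w11.npz"))
L=lambda pts,z:(loc(q,ray(P,np.array(pts,float)/4-.375+[225,100],z)[:,:2])*1e3).round(1)
print("rollers",L([(258,426),(481,426)],.030).tolist(),"lid",L([(369,350)],.034).tolist(),"bumper front top",L([(368,240)],.026).tolist())
p=eyes.capture("top")
for n in("bowl","oil","mill"):
    for d in eyes.cut_out(p,n)[:1]: print(n,np.round(d["location"]))
```

```text
rollers [[68.7, 38.1], [111.7, 38.1]] lid [[90.1, 53.5]] bumper front top [[90.0, 73.3]]
bowl [501. 218.]
oil [162. 203.]
mill [144. 301.]
```

```bash
python3 -c "
from rig import job;print(job.sign_off())"
```

```text
the job is handed in; nothing more can be done
None
```

The pot is in the dock with both rollers closed behind it and the gripper clear. I handed the job in at about 20 s, and no verdict was reported.

**What I did:**
- I gripped the knob and slid the pot along the entry straight.
- I turned it round the corner at about 1–2 N. The cameras put the corner piece about 1 mm off nominal in x and 0.5 mm in y, so I followed a path shifted to match.
- Passing the rollers took up to about 9.6 N.
- I pressed it home until about 6.8 N showed at the wrist, which I take as about 8 mm of bumper compression, below the 12 mm ramming limit.
- I then opened the fingers and lifted the arm straight up, clear of everything.

**Last checks, from the wrist camera:**

| Check | Measured | Expected |
|---|---|---|
| Roller spacing | 43.0 mm | 43.1 mm before entry (fully out) |
| Pot centre beyond the roller axes | 15.4 mm | 15.7 mm |
| Bumper compression | about 7 mm | 6–7 mm |

- **Wrist force after release:** about 0.5 N, close to the unloaded readings at the start.
- **Bowl, bottle and mill:** the arm never went near them. In the final top picture the bottle and mill were detected within 3 pixels of the first, and the bowl 5 pixels off. I put that down to detection noise and did not check it further.

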